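Line up the pod caddies and date-stamp their lids

ROBOT

A 6-joint arm with a two-finger parallel gripper is mounted at the origin on the work surface. World frame = base frame: x ahead of the robot, y to its left, z up, the work surface at z = 0. Lengths are in m, angles in degrees, forces in N, time in s.
With the tool pointing down it reaches from about 0.35 to 0.875 m from the base axis. Payload 4.2 kg.
Tool frame: the origin (TCP) lies midway between the tips of the shut fingers; the grasp point (between the pads) lies 19 mm behind it (r.grasp_offset is the distance from the TCP to the grasp point, in m); z points along the fingers, y is the direction in which the jaws open and shut (so a half turn about z gives the same grasp; the last joint's range is limited). The gripper opens to 87 mm and grips with 3 to 60 N. Pads are 19 mm wide; open, the fingers measure 117 mm over their backs; the gripper's body (75 mm by 190 mm) begins 51 mm behind the grasp point.
Start: joints at [-54.97, 22.042, 0.453, 0, -68.411, -14.817], TCP at [0.216, -0.586, 0.223] pointing down, gripper open.
Joint ranges: [-179.83, 179.83], [-69.29, 118.12], [-61.27, 80.66], [-181.25, 117.63], [-171.15, -9.14], [-177.46, 177.46]. Speed limits (degrees/s): [159.86, 159.86, 180, 180, 180, 180].

INTERFACE

Orientations are given as a 3x3 rotation matrix whose columns are the frame's x, y, z axes.
In Python, from station import r gives the robot as it stands.
- The arm moves only by the shell command python3 -m crank 'ROWS'. ROWS is JSON, a list of rows, each a list of 3 entries, a list of its own where there are three numbers: the closure, from -1 (fully open) to 1 (shut), so that 0 is half open, then the shift along the tool's x, y, z as a fraction of full scale, then the turn, a rotation vector about the tool's x, y, z as a fraction of full scale. In form: [[fingers, [dx, dy, dz], [wx, wy, wz]], ...]. A call has 1 to 8 rows; each row shifts and turns the commanded pose from where the row before left it, along the tool's axes as they then stand; what a row does not reach is not made up. Full scale, the value 1, is 100 mm for a shift and 45 degrees for a turn. A row lasts 1/10 s, in which the tool goes at most 50 mm and 8.59 degrees, less where a joint would pass 70% of its speed; a pose out of reach is approached as far as the arm can. A call with a number of a shift or a turn outside -1 to 1 is refused whole. A call with a gripper value outside its range is refused whole. The fingers move at their own pace and stop on an object; the grip force is fixed at half the most. Time passes only in rows, so rows that do not move let the fingers close. It gives the time, the measured TCP pose, the force and the opening at its end, in the units of the state.
- r.sense(): the state, without advancing time (a new reading comes with each control period).
- r.capture(name): name is "side" or "top" or "wrist"; returns a dict with "img" (480x640x3 uint8, blue, green, red), "fx", "fy", "cx", "cy" (pixels), "R" (3x3) and "t" (3): a world point X has camera coordinates R X + t. Camera axes: x right, y down, z forward; pixel columns grow to the right and rows downward; lengths in m; the calibration is good to about 2 mm. The wrist camera is an equidistant fisheye: a pixel r from the principal point sees the ray r / f radians off the axis. A picture is of the moment at which its call begins. There is no depth.
- r.finish_job(): hands the job in, once; it reports no verdict.
The state is a dict: "time_s": time; "joints": joint angles; "joint_velocities": joint speeds; "effort": joint torques, N m; "tcp_pos": TCP position; "ee_rot": TCP orientation; "wrist_force": force on the tool from outside, world axes, zero at the start; "moment": the same for the moment, N m; "gripper_width": opening from 0.0 (shut) to 1.0 (fully open).
Only numpy, scipy, OpenCV 4.12 (cv2) and the standard library are available. Lean on these libraries where they do the work, as an engineer would, in place of code of your own. Each camera call takes 0.05 s, during which the arm holds its last target.

TASK

Stand all the square pod caddies upright in one neat, straight row along the dark middle line of the low wooden shelf: the shortest close against the shelf's upright end stop, then each next taller one close beside it, square to the shelf, with gaps of well under a finger's width. When the row is complete, take the date stamp, press it on the ink pad, then press it squarely on the paper disc in the middle of each caddy's lid in turn, from the shortest to the tallest. Finally stand the stamp upright on the middle of its cork coaster, leave the row neat (straighten it if anything has shifted), let go of everything, and do not knock over or push away the mug, sugar shaker or teaspoon.

Things in the scene. Friction and masses are not known exactly. Their poses are not given: they have to be found in the camera images.
- shelf: low fixed wooden counter shelf, 140 mm deep (x), 400 mm long (y), flat top 50 mm above the ledge, open at the front, back and its -y end; a dark line 12 mm wide inlaid along the middle of its top (its y axis, x = 0). Origin on the ledge under its centre; z up
- stop (a point): point on the shelf's top, on the middle line, at the inner face of the upright end stop (a board 12 mm thick and 50 mm tall across the shelf's +y end); axes as the shelf's, so the row runs from here towards -y (the robot's right)
- caddy1: lidded hard plastic pod caddy, an upright square block 60 x 60 mm and 60 mm tall, grey with a weighted black base and a flat black lid and a white paper disc 46 mm across in the middle of the lid; five sizes exist (60, 70, 80, 90, 100 mm tall), not all are present. Origin at the centre of its underside, z up; it may be turned by any amount and is alike on all four sides
- caddy2: lidded hard plastic pod caddy, an upright square block 60 x 60 mm and 70 mm tall, grey with a weighted black base and a flat black lid and a white paper disc 46 mm across in the middle of the lid; five sizes exist (60, 70, 80, 90, 100 mm tall), not all are present. Origin at the centre of its underside, z up; it may be turned by any amount and is alike on all four sides
- caddy3: lidded hard plastic pod caddy, an upright square block 60 x 60 mm and 80 mm tall, grey with a weighted black base and a flat black lid and a white paper disc 46 mm across in the middle of the lid; five sizes exist (60, 70, 80, 90, 100 mm tall), not all are present. Origin at the centre of its underside, z up; it may be turned by any amount and is alike on all four sides
- caddy4: lidded hard plastic pod caddy, an upright square block 60 x 60 mm and 90 mm tall, grey with a weighted black base and a flat black lid and a white paper disc 46 mm across in the middle of the lid; five sizes exist (60, 70, 80, 90, 100 mm tall), not all are present. Origin at the centre of its underside, z up; it may be turned by any amount and is alike on all four sides
- caddy5: lidded hard plastic pod caddy, an upright square block 60 x 60 mm and 100 mm tall, grey with a weighted black base and a flat black lid and a white paper disc 46 mm across in the middle of the lid; five sizes exist (60, 70, 80, 90, 100 mm tall), not all are present. Origin at the centre of its underside, z up; it may be turned by any amount and is alike on all four sides
- stamp: hand date stamp, 105 mm tall, standing upright: foot 34 x 34 mm and 18 mm high, above it a square wooden handle 26 x 26 mm up to the top, sides parallel to the foot's. Origin at the centre of the stamping face (underside), z up
- coaster: fixed square cork coaster, 90 x 90 mm, 8 mm thick, on which the stamp stands. Origin at the centre of its underside on the ledge
- inkpad: fixed square ink pad in a steel tin 90 x 90 mm, its black pad 74 x 74 mm with its top 16 mm above the ledge. Origin at the centre of its underside
- mug: bystander: grey stoneware mug, 80 mm across, 90 mm tall, with a handle; origin at the centre of its underside
- shaker: bystander: glass sugar shaker with a steel top, 66 mm across, 134 mm tall; origin at the centre of its underside
- teaspoon: bystander: steel teaspoon 140 mm long, lying beyond the shelf
Mind the look-alikes: they are no part of the job. Of the things shaped like the coaster, the cork one is meant. What is shaped like the caddy4 but red is not meant.

How it is judged (in metres and radians):
On the way, in this order (a step that is already met when the one before it is completed fails the run):
1. all the caddies present stand in the neat row on the shelf, shortest at the end stop, rising (x of caddy1 in the frame of shelf between -0.015 and 0.015 m and z of caddy1 in the frame of shelf between 0.042 and 0.058 m and y of caddy1 in the frame of stop between -0.044 and 0 m and angle between each of caddy1, caddy2, caddy3, caddy4, caddy5's own z axis and vertical below 0.1 rad and linear speed of each of caddy1, caddy2, caddy3, caddy4, caddy5 below 0.03 m/s and (angle between the x axis of caddy1 and the x axis of shelf, either way round below 0.15 rad or angle between the x axis of caddy1 and the y axis of shelf, either way round below 0.15 rad) and x of caddy2 in the frame of shelf between -0.015 and 0.015 m and z of caddy2 in the frame of shelf between 0.042 and 0.058 m and y of each of caddy2, caddy3, caddy4, caddy5 in the frame of stop below 0 m and (angle between the x axis of caddy2 and the x axis of shelf, either way round below 0.15 rad or angle between the x axis of caddy2 and the y axis of shelf, either way round below 0.15 rad) and (y of caddy2 in the frame of stop above -0.044 m or horizontal distance between caddy2 and caddy1 below 0.074 m) and x of caddy3 in the frame of shelf between -0.015 and 0.015 m and z of caddy3 in the frame of shelf between 0.042 and 0.058 m and (angle between the x axis of caddy3 and the x axis of shelf, either way round below 0.15 rad or angle between the x axis of caddy3 and the y axis of shelf, either way round below 0.15 rad) and (y of caddy3 in the frame of stop above -0.044 m or horizontal distance between caddy3 and caddy1 below 0.074 m or horizontal distance between caddy3 and caddy2 below 0.074 m) and x of caddy4 in the frame of shelf between -0.015 and 0.015 m and z of caddy4 in the frame of shelf between 0.042 and 0.058 m and (angle between the x axis of caddy4 and the x axis of shelf, either way round below 0.15 rad or angle between the x axis of caddy4 and the y axis of shelf, either way round below 0.15 rad) and (y of caddy4 in the frame of stop above -0.044 m or horizontal distance between caddy4 and caddy1 below 0.074 m or horizontal distance between caddy4 and caddy2 below 0.074 m or horizontal distance between caddy4 and caddy3 below 0.074 m) and x of caddy5 in the frame of shelf between -0.015 and 0.015 m and z of caddy5 in the frame of shelf between 0.042 and 0.058 m and (angle between the x axis of caddy5 and the x axis of shelf, either way round below 0.15 rad or angle between the x axis of caddy5 and the y axis of shelf, either way round below 0.15 rad) and (y of caddy5 in the frame of stop above -0.044 m or horizontal distance between caddy5 and caddy1 below 0.074 m or horizontal distance between caddy5 and caddy2 below 0.074 m or horizontal distance between caddy5 and caddy3 below 0.074 m or horizontal distance between caddy5 and caddy4 below 0.074 m)), for 0.3 s.
2. the stamp is pressed on the ink pad (horizontal distance between stamp and inkpad below 0.025 m and angle between the z axis of stamp and the z axis of inkpad, either way round below 0.25 rad and contact force between stamp and inkpad above 1 N), for 0.1 s.
3. the stamp is pressed on the disc of the 60 mm caddy's lid (horizontal distance between stamp and caddy1 below 0.015 m and angle between the z axis of stamp and the z axis of caddy1, either way round below 0.25 rad and contact force between stamp and caddy1 above 1 N), for 0.1 s.
4. the stamp is pressed on the disc of the 70 mm caddy's lid (horizontal distance between stamp and caddy2 below 0.015 m and angle between the z axis of stamp and the z axis of caddy2, either way round below 0.25 rad and contact force between stamp and caddy2 above 1 N), for 0.1 s.
5. the stamp is pressed on the disc of the 80 mm caddy's lid (horizontal distance between stamp and caddy3 below 0.015 m and angle between the z axis of stamp and the z axis of caddy3, either way round below 0.25 rad and contact force between stamp and caddy3 above 1 N), for 0.1 s.
6. the stamp is pressed on the disc of the 90 mm caddy's lid (horizontal distance between stamp and caddy4 below 0.015 m and angle between the z axis of stamp and the z axis of caddy4, either way round below 0.25 rad and contact force between stamp and caddy4 above 1 N), for 0.1 s.
7. the stamp is pressed on the disc of the 100 mm caddy's lid (horizontal distance between stamp and caddy5 below 0.015 m and angle between the z axis of stamp and the z axis of caddy5, either way round below 0.25 rad and contact force between stamp and caddy5 above 1 N), for 0.1 s.
At the end, for the whole second after the job is handed in: Caddies upright and still on the shelf, within 15 mm of its middle line and 0.15 rad of square; shortest within 14 mm of the stop, each next taller within 14 mm of its shorter neighbour; stamp upright on the coaster, within 28 mm of its centre (all of step 1 and horizontal distance between stamp and coaster below 0.028 m and z of stamp in the frame of coaster between 0.003 and 0.014 m and angle between stamp's own z axis and vertical below 0.1 rad and linear speed of stamp below 0.03 m/s); the robot touches nothing.
It fails at once if a bystander is pushed away or knocked over (distance of any of mug, shaker, teaspoon from where it was at the start of the episode above 0.06 m or angle between any of mug, shaker's own z axis and vertical above 0.6 rad).
Of caddy1, caddy2, caddy3, caddy4, caddy5 only 3 to 5 are there at a start; the rules pass over those that are not, and their reading is None.
At some moment in a run one of caddy1, caddy2, caddy3, caddy4, caddy5 may be knocked a few centimetres aside while the robot is not near it.
It also fails if it takes over 210 s, if anything falls off the work surface, if the arm or the gripper's body presses on something with over 40 N, if the wrist force passes 120 N, or if a joint passes its speed limit or range.

## Working session

There is one attempt and no reset: what is moved stays moved. The work goes in short steps, Python scripts to look and compute and a shell command to move; the robot and the scene stay as the last step left them, time stands still between calls to the robot, and variables do not carry over. Pictures are saved under pics/ and viewed, and the job is handed in when it is done.

```bash
ls -la; mkdir -p pics; python3 - <<'E'
from station import r
import cv2
s=r.sense(); print(s)
print(r.grasp_offset)
for n in ("side","top","wrist"):
    c=r.capture(n); cv2.imwrite(f"pics/{n}0.png",c["img"])
    print(n,c["fx"],c["fy"],c["cx"],c["cy"],c["R"],c["t"])
E
```

```text
total 12
drwxr-xr-x  3 agent agent 4096 Dec  7 13:22 .
drwxr-xr-x 23 root  root  4096 Dec  7 13:21 ..
drwxr-xr-x  2 agent agent 4096 Dec  7 13:22 pics
{'time_s': 0.0, 'joints': array([-5.49685214e+01,  2.20912129e+01,  3.78007616e-01, -2.99518134e-02,
       -6.84105643e+01, -1.48182960e+01]), 'joint_velocities': array([-0.08215601,  0.04862194, -0.09781007, -0.07695339,  0.04887458,
        0.01935347]), 'effort': array([-8.42794498e-05, -3.90663671e+01,  1.87403852e+01,  4.21976656e+00,
        1.09728935e-02, -1.73680305e-04]), 'tcp_pos': array([ 0.21577032, -0.58591677,  0.22144025]), 'ee_rot': array([[-9.38480140e-01, -3.45332184e-01, -8.41953166e-04],
       [-3.45333200e-01,  9.38477910e-01,  2.04782492e-03],
       [ 8.29745965e-05,  2.21259740e-03, -9.99997549e-01]]), 'wrist_force': array([0.40938381, 0.7605419 , 0.18283816]), 'moment': array([ 0.00678439, -0.0708165 ,  0.00691615]), 'gripper_width': 0.9980802039239071}
0.0187
side 451.5615577784479 451.5615577784479 318.40415245582443 238.94362141173244 [[-0.72317066 -0.6904391   0.017834  ]
 [-0.41764416  0.41658611 -0.80748335]
 [ 0.55008868 -0.59139653 -0.58962071]] [0.36494197 0.26630605 0.83136703]
top 619.5037600900807 619.5037600900807 322.93936718306253 234.9430297169157 [[ 0.02758489 -0.99961877  0.00118126]
 [-0.99032361 -0.02748913 -0.13602757]
 [ 0.13600818  0.00258248 -0.99070435]] [-0.01651568  0.50116578  1.69488837]
wrist 371.64829954431775 371.64829954431775 317.90681382873527 238.46706822709658 [[-0.34635346  0.93810324  0.00125819]
 [ 0.90678583  0.33444662  0.25668059]
 [ 0.2403721   0.09004312 -0.96649547]] [ 0.62288405 -0.03082784  0.39073281]
```

View pics/top0.png

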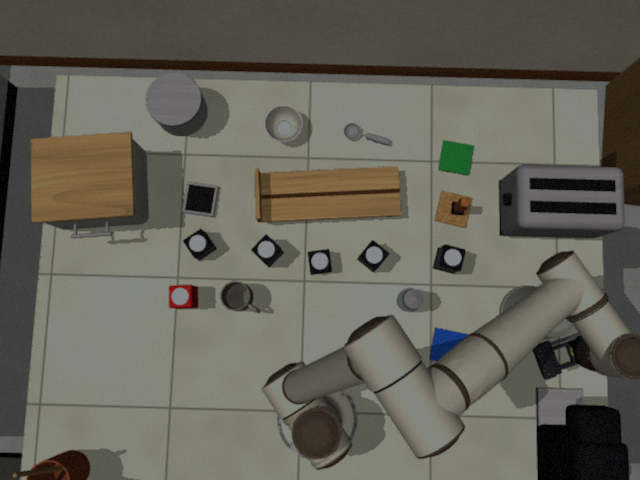

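View pics/side0.png

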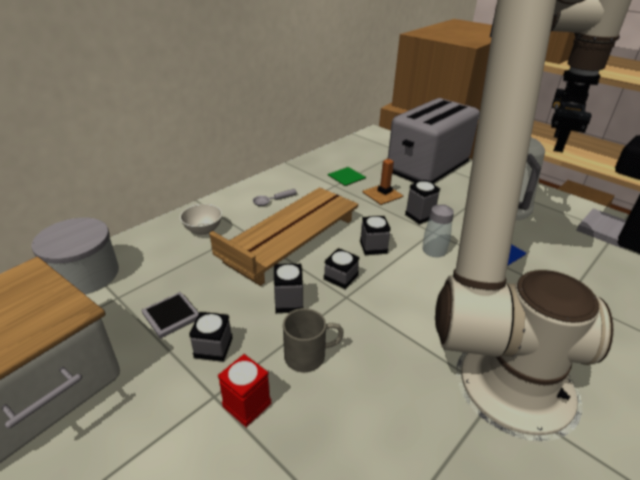

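View pics/wrist0.png

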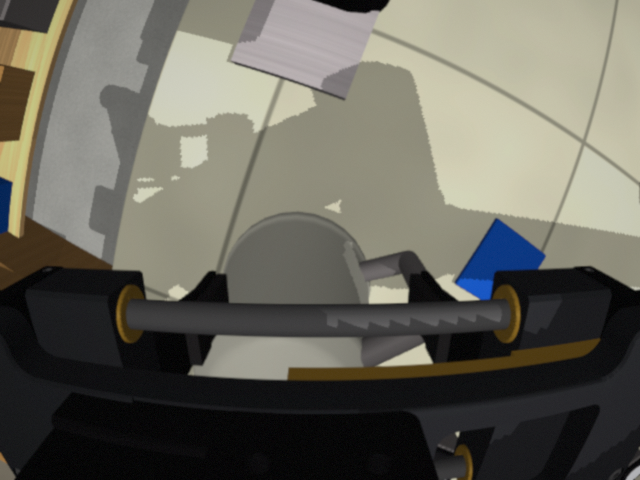

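Candidates for caddies (top view): grey/black with white disc at (198,243), (267,250), (320,261), (374,255) and (452,258). The red look-alike is at (182,296). The stamp is on the cork coaster at (453,208), and the green (457,157) and blue (449,345) squares are look-alikes. The end stop is on the left (+y), and all five caddies are present.

```bash
cat > h.py <<'E'
import numpy as np, cv2
from station import r
def ray(c,u,v):
    d=np.array([(u-c["cx"])/c["fx"],(v-c["cy"])/c["fy"],1.0])
    R=np.array(c["R"]); o=-R.T@np.array(c["t"]); d=R.T@d
    return o,d/np.linalg.norm(d)
def wray(c,u,v):
    x,y=u-c["cx"],v-c["cy"]; rr=np.hypot(x,y); th=rr/c["fx"]
    d=np.array([np.sin(th)*x/max(rr,1e-9),np.sin(th)*y/max(rr,1e-9),np.cos(th)])
    R=np.array(c["R"]); o=-R.T@np.array(c["t"]); return o,R.T@d
def onz(od,z):
    o,d=od; return o+d*(z-o[2])/d[2]
def tri(a,b):
    A=np.zeros((3,3));y=np.zeros(3)
    for o,d in (a,b):
        P=np.eye(3)-np.outer(d,d);A+=P;y+=P@o
    X=np.linalg.solve(A,y)
    gap=[np.linalg.norm((np.eye(3)-np.outer(d,d))@(X-o)) for o,d in (a,b)]
    return X,max(gap)
def proj(c,X):
    p=np.array(c["R"])@np.array(X)+np.array(c["t"]); return c["cx"]+c["fx"]*p[0]/p[2],c["cy"]+c["fy"]*p[1]/p[2]
def discs(img,amin=60,amax=900,vmin=150,smax=40):
    hsv=cv2.cvtColor(img,cv2.COLOR_BGR2HSV)
    m=((hsv[...,2]>vmin)&(hsv[...,1]<smax)).astype(np.uint8)
    n,l,st,ce=cv2.connectedComponentsWithStats(m)
    return [(ce[i].round(1),st[i,4],st[i,2:4]) for i in range(1,n) if amin<st[i,4]<amax]
E
python3 - <<'E'
from h import *
t=r.capture("top");s=r.capture("side")
for n,c in(("t",t),("s",s)):
    print(n); 
    for d in discs(c["img"]): print(d)
im=t["img"]; cv2.imwrite("pics/tcrop.png",cv2.resize(im[140:320,150:490],None,fx=2.3,fy=2.3,interpolation=cv2.INTER_CUBIC))
E
```

```text
t
s
(array([485.9,   3.5]), np.int32(121), array([17,  9], dtype=int32))
(array([630. ,  36.9]), np.int32(341), array([22, 25], dtype=int32))
(array([365.4, 181.6]), np.int32(446), array([42, 39], dtype=int32))
(array([398.6, 197.7]), np.int32(390), array([28, 40], dtype=int32))
(array([424.8, 185.8]), np.int32(83), array([16,  7], dtype=int32))
(array([580. , 208.3]), np.int32(507), array([37, 30], dtype=int32))
(array([456.9, 225.4]), np.int32(187), array([11, 27], dtype=int32))
(array([376. , 221.6]), np.int32(123), array([17, 10], dtype=int32))
(array([231.9, 232.1]), np.int32(81), array([15, 11], dtype=int32))
(array([341.8, 257.6]), np.int32(170), array([19, 12], dtype=int32))
(array([287.6, 271.8]), np.int32(217), array([21, 13], dtype=int32))
(array([322.9, 295.2]), np.int32(540), array([38, 40], dtype=int32))
(array([101.2, 295.4]), np.int32(214), array([26, 16], dtype=int32))
(array([208.7, 323.1]), np.int32(319), array([24, 17], dtype=int32))
(array([597.5, 323.2]), np.int32(70), array([ 8, 15], dtype=int32))
(array([242.4, 372.5]), np.int32(462), array([27, 22], dtype=int32))
(array([ 99. , 410.5]), np.int32(483), array([45, 36], dtype=int32))
```

View pics/tcrop.png

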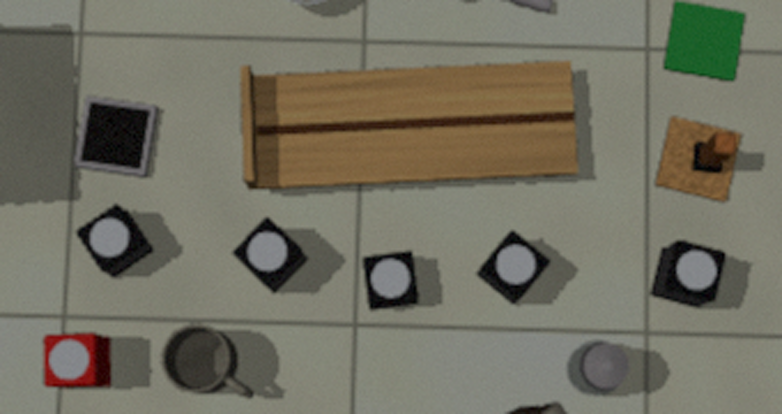

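The crop shows five black-lidded caddies with discs at about (198,243), (266,250), (320,261), (374,255) and (453,257). The shelf line runs from about (261,197) to (399,191). Next I triangulate discs and corners.

```bash
cat >> h.py <<'E'
def disc_at(c,u,v,w=14):
    """ellipse centre of bright disc near u,v by local Otsu"""
    u,v=int(u),int(v); f=6
    g=cv2.cvtColor(c["img"],cv2.COLOR_BGR2GRAY)[v-w:v+w+1,u-w:u+w+1]
    g=cv2.resize(g,None,fx=f,fy=f,interpolation=cv2.INTER_CUBIC)
    th,_=cv2.threshold(g,0,255,cv2.THRESH_OTSU)
    m=(g>th).astype(np.uint8)
    n,l,st,ce=cv2.connectedComponentsWithStats(m,connectivity=4)
    k=l[w*f+f//2,w*f+f//2]
    cn,_=cv2.findContours((l==k).astype(np.uint8),cv2.RETR_EXTERNAL,cv2.CHAIN_APPROX_NONE)
    (x,y),ax,a=cv2.fitEllipse(max(cn,key=len))
    return ((x+.5)/f-.5+u-w,(y+.5)/f-.5+v-w),(ax[0]/f,ax[1]/f)
E
python3 - <<'E'
from h import *
t=r.capture("top");s=r.capture("side")
T=[(198,243),(267,250),(320,261),(374,255),(452,257)]
S=[(209,323),(288,272),(342,258),(376,222),(424,187)]
for a,b in zip(T,S):
    p,ax=disc_at(t,*a,w=11); q,bx=disc_at(s,*b,w=12)
    X,g=tri(ray(t,*p),ray(s,*q))
    print(np.round(p,1),np.round(ax,1),np.round(q,1),np.round(bx,1),X.round(4),round(g,4))
im=t["img"]
def save(n,u0,u1,v0,v1,f): cv2.imwrite(f"pics/{n}.png",cv2.resize(im[v0:v1,u0:u1],None,fx=f,fy=f,interpolation=cv2.INTER_CUBIC))
save("sh",245,405,155,235,5); save("ca",180,340,225,285,5); save("cb",350,480,185,280,6)
E
```

```text
[197.1 242.8] [16.8 17.2] [208.8 323.1] [18.  25.6] [0.4654 0.3399 0.0694] 0.0001
[265.8 248.9] [17.1 17.3] [287.6 271.7] [14.8 22.2] [0.4518 0.1501 0.0892] 0.0001
[319.3 260.6] [16.9 17. ] [342.2 254. ] [19.9 25.3] [0.4263 0.0054 0.0699] 0.0004
[373.8 254.5] [17.1 17.2] [376.1 217.1] [19.7 24.7] [ 0.4447 -0.1403  0.0933] 0.0007
[452.4 257. ] [17.  17.6] [424.8 185.6] [ 8.7 17.4] [ 0.4428 -0.3503  0.0989] 0.0001
```

View pics/sh.png

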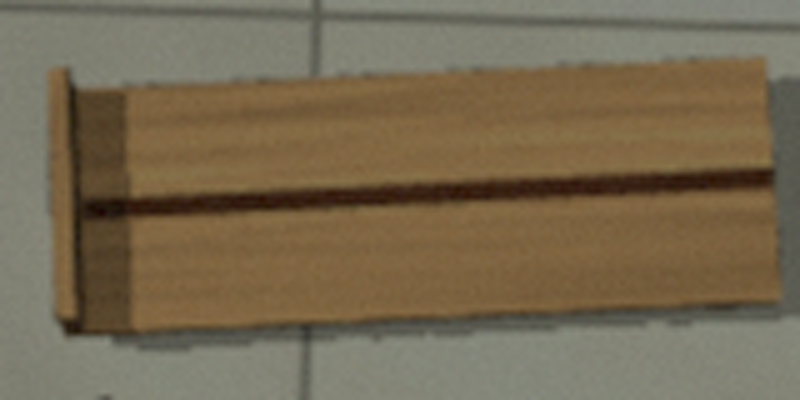

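View pics/ca.png

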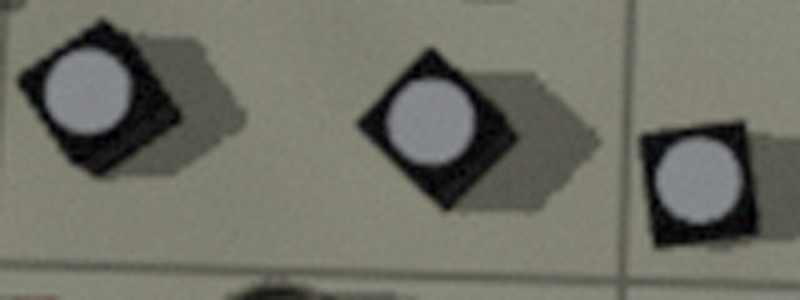

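View pics/cb.png

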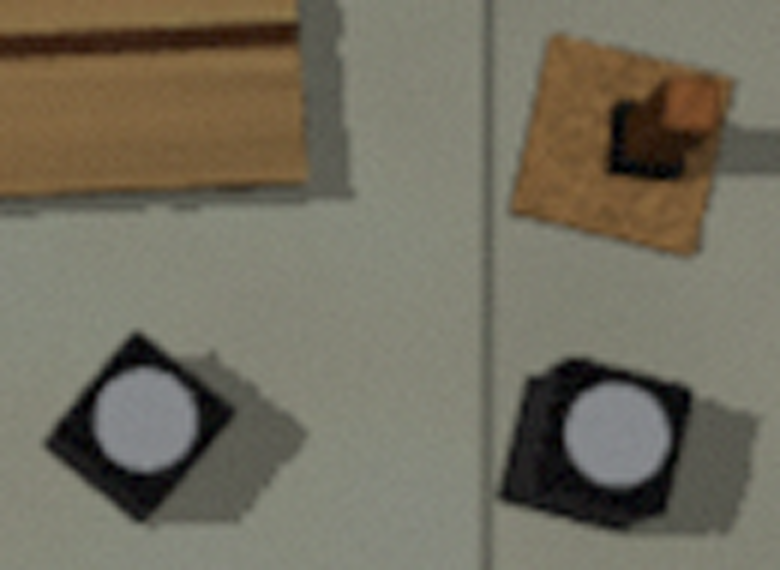

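```bash
python3 - <<'E'
from h import *
t=r.capture("top");s=r.capture("side")
T=[(197.1,242.8),(265.8,248.9),(319.3,260.6),(373.8,254.5),(452.4,257)]
for a,b in zip(T[2:4],[(342,258),(376,222)]):
    q,bx=disc_at(s,*b,w=9); X,g=tri(ray(t,*a),ray(s,*q)); print("tri",np.round(q,1),np.round(bx,1),X.round(4),round(g,4))
H=[.07,.09,.06,.08,.10]
E=dict(A=[((17,80),(102,18))],B=[((357,124),(431,47)),((357,124),(447,212))],C=[((641,134),(744,122))],D=[((138,330),(235,410)),((43,443),(138,330))],E=[((577,357),(690,388)),((690,388),(665,515))])
for k,(p,h) in enumerate(zip(T,H)):
    n="ABCDE"[k]; u0,v0,f=(180,225,5) if k<3 else (350,185,6)
    P=onz(ray(t,*p),h); out=[]
    for e in E[n]:
        a,b=[onz(ray(t,u0+x/f,v0+y/f),h) for x,y in e]; d=b-a
        out.append((round(np.degrees(np.arctan2(d[1],d[0]))%90,1),round(np.linalg.norm(d)*1e3,1)))
    print(n,h,P.round(4),out)
def L(x,y,z,u0=245,v0=155,f=5): return onz(ray(t,u0+(x+.5)/f-.5,v0+(y+.5)/f-.5),z)
a=L(82,210,.05);b=L(772,178,.05); d=b-a
print("shelf line",a.round(4),b.round(4),np.linalg.norm(d),"yaw of -y axis",np.degrees(np.arctan2(d[1],d[0])))
c1=L(765,58,.05);c2=L(779,300,.05);print("end",c1,c2,np.linalg.norm(c1-c2),np.degrees(np.arctan2(*(c1-c2)[1::-1])))
f1=L(80,90,.05);print('back',f1,L(75,332,.05))
C=lambda x,y,z:L(x,y,z,350,185,6)
co=[C(*p,.008) for p in((552,33),(734,77),(697,256),(512,212))]; print("coaster",np.mean(co,0),[np.linalg.norm(co[i]-co[i-1]).round(4) for i in range(4)],np.degrees(np.arctan2(*(co[1]-co[0])[1::-1]))%90)
top=[C(*p,.113) for p in((672,82),(716,82),(713,132),(665,130))];print("stamp top",np.mean(top,0))
E
python3 - <<'E'
from h import *
t=r.capture("top");s=r.capture("side")
cv2.imwrite("pics/st.png",cv2.resize(s["img"][140:240,340:460],None,fx=6,fy=6,interpolation=cv2.INTER_CUBIC))
cv2.imwrite("pics/stt.png",np.hstack([cv2.resize(t["img"][180:235,430:480],None,fx=8,fy=8,interpolation=cv2.INTER_CUBIC),cv2.resize(t["img"][175:230,175:225],None,fx=8,fy=8,interpolation=cv2.INTER_CUBIC)]))
E
```

```text
tri [342.7 256.7] [14.9 21. ] [0.4261 0.0049 0.0622] 0.0007
tri [375.9 219.4] [16.  20.4] [ 0.4454 -0.141   0.0861] 0.0005
A 0.07 [0.4654 0.3398 0.07  ] [(np.float64(38.5), np.float64(56.9))]
B 0.09 [0.4516 0.1499 0.09  ] [(np.float64(48.4), np.float64(57.4)), (np.float64(47.5), np.float64(68.2))]
C 0.06 [0.4269 0.0053 0.06  ] [(np.float64(8.3), np.float64(56.8))]
D 0.08 [ 0.4456 -0.1418  0.08  ] [(np.float64(51.6), np.float64(56.6)), (np.float64(51.4), np.float64(67.2))]
E 0.1 [ 0.4425 -0.3502  0.1   ] [(np.float64(76.0), np.float64(51.9)), (np.float64(78.8), np.float64(58.2))]
shelf line [0.6024 0.173  0.05  ] [ 0.6313 -0.2116  0.05  ] 0.3856619672110666 yaw of -y axis -85.70056975557341
end [ 0.69990507 -0.2069294   0.05      ] [ 0.56227205 -0.21625036  0.05      ] 0.13794828116318383 3.8743421011625667
back [0.67079757 0.1769098  0.05      ] [0.53341707 0.17401185 0.05      ]
coaster [ 0.59111535 -0.37272613  0.008     ] [np.float64(0.0891), np.float64(0.0888), np.float64(0.0886), np.float64(0.0896)] 77.66518714456572
stamp top [ 0.58947294 -0.38096919  0.113     ]
```

View pics/st.png

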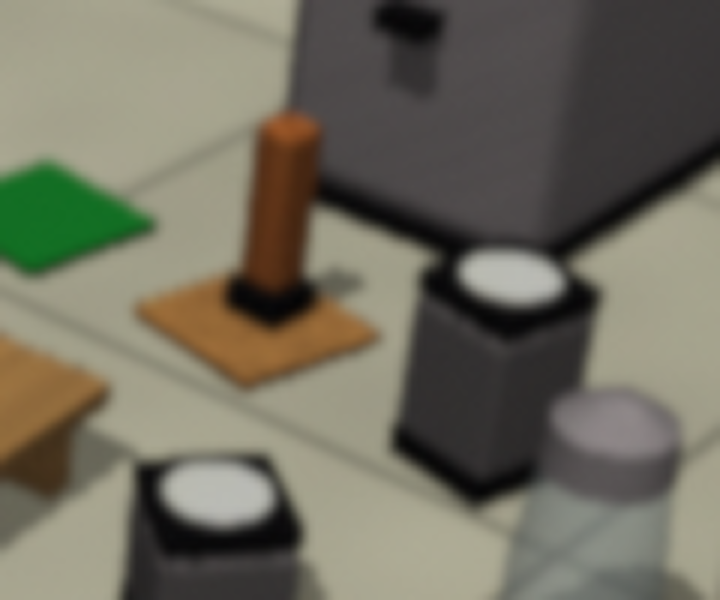

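View pics/stt.png

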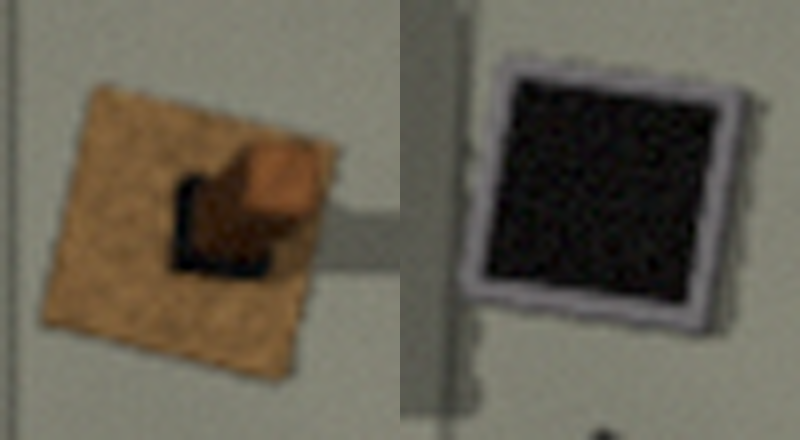

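Heights triangulate to 70, 90, 60, 80 and 100 mm (left to right), and the corner edges give the yaws. The shelf is turned about 4.3°. Start with the 60 mm caddy, C.

```bash
cat >> h.py <<'E'
def plan(x=None,y=None,z=None,yaw=None):
    """remaining: turn about tool z in units (45deg), then shift in tool axes AFTER the turn, units 100 mm"""
    s=r.sense(); p=s["tcp_pos"]; R=s["ee_rot"]
    y0=np.degrees(np.arctan2(R[1,0],R[0,0])); yaw=y0 if yaw is None else yaw
    t=np.array([p[0] if x is None else x,p[1] if y is None else y,p[2] if z is None else z])
    a=-((yaw-y0+180)%360-180)
    c,sn=np.cos(np.radians(yaw)),np.sin(np.radians(yaw))
    Rn=np.array([[c,sn,0],[sn,-c,0],[0,0,-1]])
    d=Rn.T@(t-p)
    print("t",round(s["time_s"],1),"tcp",p.round(4),"yaw",round(y0,1),"tilt",R[:2,2].round(3),"w",round(float(s["gripper_width"]),3),"F",s["wrist_force"].round(1),"j6",s["joints"][5].round(0))
    print("TURN z units",round(a/45,3)," SHIFT units",(d*10).round(3))
E
python3 - <<'E'
from h import *
plan(0.427,0.005,0.22,-81.7)
E
```

```text
t 0.6 tcp [ 0.216  -0.5865  0.2225] yaw -159.8 tilt [-0.  0.] w 1.0 F [-0.1 -0.5  0.2] j6 -15.0
TURN z units -1.735  SHIFT units [-5.548 -2.942  0.025]
```

```bash
python3 -m crank '[[-1,[0,0,0],[0,0,-0.17]],[-1,[0,0,0],[0,0,-0.17]],[-1,[0,0,0],[0,0,-0.17]],[-1,[0,0,0],[0,0,-0.17]],[-1,[0,0,0],[0,0,-0.17]],[-1,[0,0,0],[0,0,-0.17]],[-1,[0,0,0],[0,0,-0.17]],[-1,[0,0,0],[0,0,-0.17]]]'; python3 -m crank '[[-1,[0,0,0],[0,0,-0.17]],[-1,[0,0,0],[0,0,-0.17]],[-1,[0,0,0],[0,0,-0.03]],[-1,[0,0,0],[0,0,0]]]'; python3 -c "
from h import *
plan(0.427,0.005,0.22,-81.7)"
```

```text
time_s: 1.35
tcp_pos: [0.216, -0.5865, 0.2226]
ee_rot: [[-0.144, -0.99, 0.0], [-0.99, 0.144, -0.0], [0.0, -0.0, -1.0]]
wrist_force: [-0.8, 0.8, -0.8]
gripper_width: 1.001
time_s: 1.75
tcp_pos: [0.216, -0.5865, 0.2226]
ee_rot: [[0.138, -0.99, 0.0], [-0.99, -0.138, -0.0], [0.0, -0.0, -1.0]]
wrist_force: [0.4, 0.0, -0.5]
gripper_width: 1.002
t 1.8 tcp [ 0.216  -0.5865  0.2226] yaw -82.1 tilt [ 0. -0.] w 1.002 F [ 0.4  0.  -0.5] j6 63.0
TURN z units -0.008  SHIFT units [-5.548 -2.942  0.026]
```

```bash
python3 -m crank '[[-1,[-0.4,-0.21,0],[0,0,0]],[-1,[-0.4,-0.21,0],[0,0,0]],[-1,[-0.4,-0.21,0],[0,0,0]],[-1,[-0.4,-0.21,0],[0,0,0]],[-1,[-0.4,-0.21,0],[0,0,0]],[-1,[-0.4,-0.21,0],[0,0,0]],[-1,[-0.4,-0.21,0],[0,0,0]],[-1,[-0.4,-0.21,0],[0,0,0]]]'; python3 -m crank '[[-1,[-0.4,-0.21,0],[0,0,0]],[-1,[-0.4,-0.21,0],[0,0,0]],[-1,[-0.4,-0.21,0],[0,0,0]],[-1,[-0.4,-0.21,0],[0,0,0]],[-1,[-0.4,-0.21,0],[0,0,0]],[-1,[-0.35,-0.21,0],[0,0,0]],[-1,[0,0,0],[0,0,0]]]'; python3 -c "
from h import *
plan(0.427,0.005,0.22,-81.7)
for n in ('top','wrist'):
    cv2.imwrite(f'pics/{n}1.png',r.capture(n)['img'])
"
```

```text
time_s: 2.55
tcp_pos: [0.3377, -0.2445, 0.2229]
ee_rot: [[0.138, -0.99, 0.001], [-0.99, -0.138, -0.0], [0.001, -0.001, -1.0]]
wrist_force: [0.9, 0.6, -0.1]
gripper_width: 1.0
time_s: 3.25
tcp_pos: [0.4312, 0.0078, 0.2229]
ee_rot: [[0.143, -0.99, 0.002], [-0.99, -0.143, 0.001], [-0.0, -0.002, -1.0]]
wrist_force: [-0.3, -0.5, -0.9]
gripper_width: 0.998
t 3.2 tcp [0.4312 0.0078 0.2229] yaw -81.8 tilt [0.002 0.001] w 0.998 F [-0.3 -0.5 -0.9] j6 -15.0
TURN z units -0.001  SHIFT units [0.022 0.045 0.029]
```

View pics/wrist1.png

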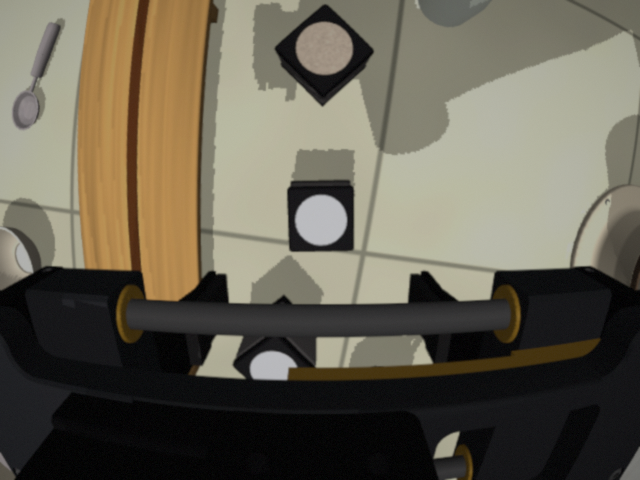

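View pics/top1.png

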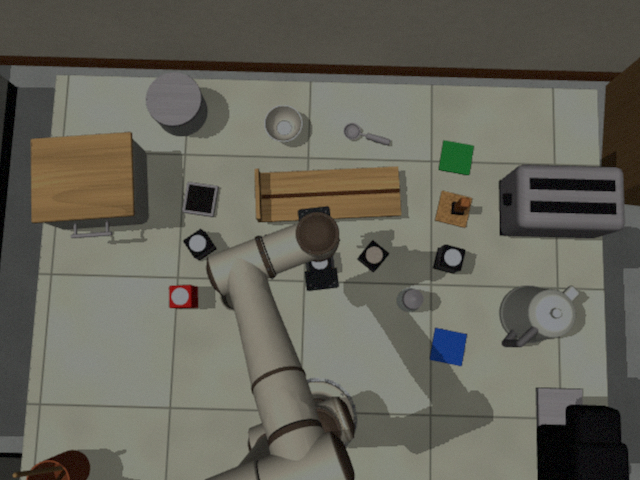

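The wrist view shows C square in the jaws' axes at (321,220), D at (325,47) and B half hidden at (270,365). I check C through the wrist camera.

```bash
cat >> h.py <<'E'
def wdisc(c,u,v,h,w=45):
    p,ax=disc_at(c,u,v,w); return onz(wray(c,*p),h),p,ax
E
python3 -c "
from h import *
c=r.capture('wrist')
print(wdisc(c,321,220,.06))
e=[onz(wray(c,*p),.06) for p in ((290,187),(352,187),(354,250),(289,251))]
print(np.mean(e,0),[np.linalg.norm(e[i]-e[i-1]).round(4) for i in range(4)],[np.degrees(np.arctan2(*(e[i]-e[i-1])[1::-1]))%90 for i in range(4)])
plan(0.427,0.005,0.011,-81.7)
"
```

```text
(array([0.42727378, 0.00596101, 0.06      ]), (319.5427652994792, 220.80563863118488), (50.91325378417969, 52.06987508138021))
[0.42593494 0.00435369 0.06      ] [np.float64(0.0588), np.float64(0.0547), np.float64(0.058), np.float64(0.0596)] [np.float64(6.294394980943636), np.float64(8.195136980687437), np.float64(11.134772338236829), np.float64(9.063610552001997)]
t 3.4 tcp [0.4289 0.0043 0.2224] yaw -82.0 tilt [-0.001 -0.   ] w 1.001 F [-0.3 -0.2  0.1] j6 -14.0
TURN z units -0.006  SHIFT units [-0.01   0.018  2.114]
```

```bash
python3 -m crank '[[-1,[-0.01,0.018,0.4],[0,0,0]],[-1,[0,0,0.4],[0,0,0]],[-1,[0,0,0.4],[0,0,0]],[-1,[0,0,0.4],[0,0,0]],[-1,[0,0,0.3],[0,0,0]],[-1,[0,0,0.2],[0,0,0]],[-1,[0,0,0],[0,0,0]],[-1,[0,0,0],[0,0,0]]]';  python3 -c "
from h import *
plan(0.427,0.0055,0.011,-81.7)
"; python3 -m crank '[[1,[0,0,0],[0,0,0]],[1,[0,0,0],[0,0,0]],[1,[0,0,0],[0,0,0]],[1,[0,0,0],[0,0,0]],[1,[0,0,0],[0,0,0]],[1,[0,0,0],[0,0,0]]]'
```

```text
time_s: 4.2
tcp_pos: [0.4274, 0.0042, 0.013]
ee_rot: [[0.139, -0.99, 0.0], [-0.99, -0.139, -0.0], [0.0, 0.0, -1.0]]
wrist_force: [0.1, 0.7, 0.0]
gripper_width: 1.002
t 4.2 tcp [0.4274 0.0042 0.013 ] yaw -82.0 tilt [ 0. -0.] w 1.002 F [0.1 0.7 0. ] j6 -15.0
TURN z units -0.007  SHIFT units [-0.013  0.002  0.02 ]
time_s: 4.8
tcp_pos: [0.4276, 0.0052, 0.0131]
ee_rot: [[0.141, -0.99, 0.001], [-0.99, -0.141, 0.0], [-0.0, -0.001, -1.0]]
wrist_force: [-1.8, -0.3, 6.7]
gripper_width: 0.688
```

```bash
python3 -m crank '[[1,[0,0,-0.2],[0,0,0]],[1,[0,0,-0.4],[0,0,0]],[1,[0,0,-0.4],[0,0,0]],[1,[0,0,-0.4],[0,0,0]],[1,[0,0,0],[0,0,0.09]],[1,[0,0,0],[0,0,0]]]';  python3 -c "
from h import *
plan(0.6045,.1391,0.15,-85.7)
"
```

```text
time_s: 5.4
tcp_pos: [0.4269, 0.0052, 0.153]
ee_rot: [[0.069, -0.998, 0.001], [-0.998, -0.069, 0.001], [-0.001, -0.001, -1.0]]
wrist_force: [-0.6, 0.2, -3.1]
gripper_width: 0.687
t 5.4 tcp [0.4269 0.0052 0.153 ] yaw -86.0 tilt [0.001 0.001] w 0.687 F [-0.6  0.2 -3.1] j6 -19.0
TURN z units -0.007  SHIFT units [-1.202 -1.872  0.03 ]
```

```bash
python3 -m crank '[[1,[-0.2,-0.31,0],[0,0,0]],[1,[-0.2,-0.31,0],[0,0,0]],[1,[-0.2,-0.31,0],[0,0,0]],[1,[-0.2,-0.31,0],[0,0,0]],[1,[-0.2,-0.31,0],[0,0,0]],[1,[-0.2,-0.32,0],[0,0,0]],[1,[0,0,0],[0,0,0]],[1,[0,0,0],[0,0,0]]]';  python3 -c "
from h import *
plan(0.6045,.1391,0.065,-85.7)
c=r.capture('wrist'); cv2.imwrite('pics/w2.png',c['img']); c=r.capture('top'); cv2.imwrite('pics/t2.png',cv2.resize(c['img'][130:290,200:420],None,fx=3.5,fy=3.5,interpolation=cv2.INTER_CUBIC))
"
```

```text
time_s: 6.2
tcp_pos: [0.6041, 0.1377, 0.1492]
ee_rot: [[0.071, -0.997, -0.006], [-0.997, -0.071, -0.002], [0.002, 0.006, -1.0]]
wrist_force: [-1.1, -0.7, -3.3]
gripper_width: 0.686
t 6.2 tcp [0.6041 0.1377 0.1492] yaw -85.9 tilt [-0.006 -0.002] w 0.686 F [-1.1 -0.7 -3.3] j6 -24.0
TURN z units -0.005  SHIFT units [-0.013 -0.005  0.842]
```

View pics/w2.png

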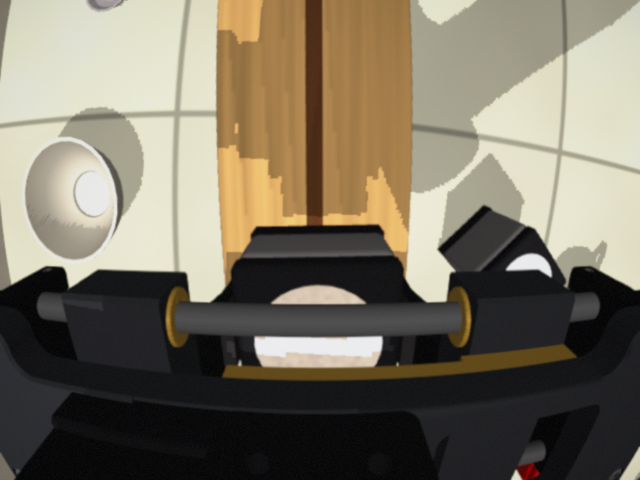

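```bash
cat >> h.py <<'E'
def shelfline(c,rows):
    """dark line of the shelf in wrist picture -> shelf frame x (mm) by my shelf estimate"""
    P=[]
    for v in rows:
        row=cv2.GaussianBlur(c["img"],(3,3),0)[v,240:400].astype(int).sum(1)
        m=row<0.5*np.median(row); n,l,st,ce=cv2.connectedComponentsWithStats(m.astype(np.uint8)[None])
        if n<2: continue
        k=1+np.argmax(st[1:,4]); P.append(onz(wray(c,240+ce[k][0],v),.05))
    return np.array(P)
S0=np.array([.602,.173]); SY=np.array([-np.sin(np.radians(4.3)),np.cos(np.radians(4.3))]); SX=np.array([SY[1],-SY[0]])
def sf(P): d=np.asarray(P)[...,:2]-S0; return np.stack([d@SX,d@SY],-1)
E
python3 -c "
from h import *
c=r.capture('wrist'); P=shelfline(c,range(5,200,25)); print(P.round(4)); print((sf(P)*1e3).round(1))
"
```

```text
[[ 0.6187 -0.0334  0.05  ]
 [ 0.6172 -0.0135  0.05  ]
 [ 0.6158  0.0056  0.05  ]
 [ 0.6145  0.0241  0.05  ]
 [ 0.6129  0.0421  0.05  ]
 [ 0.6116  0.0599  0.05  ]
 [ 0.6104  0.0776  0.05  ]
 [ 0.6088  0.0954  0.05  ]]
[[   1.2 -207.1]
 [   1.2 -187.1]
 [   1.2 -168. ]
 [   1.3 -149.5]
 [   1.  -131.4]
 [   1.1 -113.5]
 [   1.2  -95.7]
 [   0.9  -77.9]]
```

View pics/t2.png

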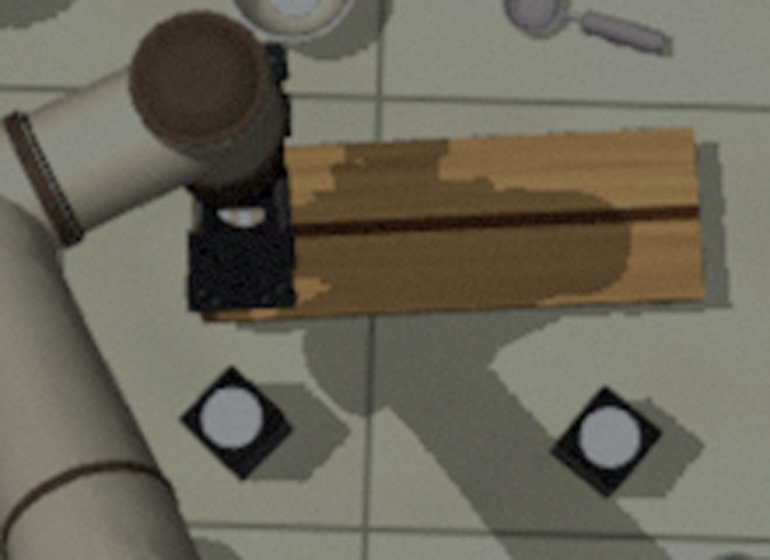

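```bash
python3 -m crank '[[1,[-0.01,-0.01,0.3],[0,0,0]],[1,[0,0,0.3],[0,0,0]],[1,[0,0,0.22],[0,0,0]],[1,[0,0,0],[0,0,0]],[1,[0,0,0],[0,0,0]]]';  python3 -c "
from h import *
plan(0.6047,.1391,0.064,-85.7)
"
```

```text
time_s: 6.85
tcp_pos: [0.6064, 0.1385, 0.0712]
ee_rot: [[0.07, -0.998, 0.0], [-0.998, -0.07, -0.0], [0.0, -0.0, -1.0]]
wrist_force: [-0.4, 0.4, -2.2]
gripper_width: 0.69
t 6.8 tcp [0.6064 0.1385 0.0712] yaw -86.0 tilt [ 0. -0.] w 0.69 F [-0.4  0.4 -2.2] j6 -24.0
TURN z units -0.006  SHIFT units [-0.008  0.016  0.072]
```

```bash
python3 -m crank '[[1,[0,0.01,0.06],[0,0,0]],[1,[0,0,0.02],[0,0,0]],[1,[0,0,0],[0,0,0]]]';  python3 -c "
from h import *
plan(0.6047,.1391,0.064,-85.7)
"
```

```text
time_s: 7.15
tcp_pos: [0.6056, 0.1389, 0.0632]
ee_rot: [[0.07, -0.998, 0.001], [-0.998, -0.07, 0.001], [-0.0, -0.001, -1.0]]
wrist_force: [0.9, 0.2, -1.8]
gripper_width: 0.688
t 7.2 tcp [0.6056 0.1389 0.0632] yaw -86.0 tilt [0.001 0.001] w 0.688 F [ 0.9  0.2 -1.8] j6 -24.0
TURN z units -0.006  SHIFT units [-0.002  0.009 -0.008]
```

```bash
python3 -m crank '[[1,[0,0,0.01],[0,0,0]],[-1,[0,0,0],[0,0,0]],[-1,[0,0,0],[0,0,0]],[-1,[0,0,0],[0,0,0]],[-1,[0,0,-0.2],[0,0,0]],[-1,[0,0,-0.4],[0,0,0]],[-1,[0,0,-0.5],[0,0,0]],[-1,[0,0,-0.5],[0,0,0]]]';  python3 -c "
from h import *
plan(0.4654,.3398,0.22,-51.5)
plan(0.4654,.3398,0.22,-141.5)
"
```

```text
time_s: 7.95
tcp_pos: [0.6051, 0.1386, 0.223]
ee_rot: [[0.07, -0.998, -0.001], [-0.998, -0.07, -0.001], [0.001, 0.001, -1.0]]
wrist_force: [0.9, 0.6, 0.1]
gripper_width: 0.998
t 8.0 tcp [0.6051 0.1386 0.223 ] yaw -86.0 tilt [-0.001 -0.001] w 0.998 F [0.9 0.6 0.1] j6 -24.0
TURN z units -0.766  SHIFT units [-2.444 -0.159  0.03 ]
t 8.0 tcp [0.6051 0.1386 0.223 ] yaw -86.0 tilt [-0.001 -0.001] w 0.998 F [0.9 0.6 0.1] j6 -24.0
TURN z units 1.234  SHIFT units [-0.159  2.444  0.03 ]
```

```bash
python3 -m crank '[[-1,[0,0,0],[0,0,-0.155]],[-1,[0,0,0],[0,0,-0.155]],[-1,[0,0,0],[0,0,-0.155]],[-1,[0,0,0],[0,0,-0.155]],[-1,[0,0,0],[0,0,-0.15]]]'; python3 -m crank '[[-1,[-0.4,-0.03,0],[0,0,0]],[-1,[-0.4,-0.03,0],[0,0,0]],[-1,[-0.4,-0.03,0],[0,0,0]],[-1,[-0.4,-0.03,0],[0,0,0]],[-1,[-0.4,-0.03,0],[0,0,0]],[-1,[-0.4,0,0],[0,0,0]],[-1,[0,0,0],[0,0,0]],[-1,[0,0,0],[0,0,0]]]';  cat > chk.py <<'E'
from h import *
import sys
n=sys.argv[1]
c=r.capture('wrist'); cv2.imwrite(f'pics/w{n}.png',c['img']); t=r.capture('top'); cv2.imwrite(f'pics/t{n}.png',t['img'])
if len(sys.argv)>2:
    x,y,h=map(float,sys.argv[2:5]); X=np.array([x,y,h])
    # predicted wrist pixel
    q=np.array(c["R"])@X+np.array(c["t"]); th=np.arctan2(np.hypot(q[0],q[1]),q[2]); k=c["fx"]*th/np.hypot(q[0],q[1])
    u,v=c["cx"]+k*q[0],c["cy"]+k*q[1]; print("pred px",round(u),round(v))
    P,p,ax=wdisc(c,u,v,h,40); print("wrist disc",P.round(4),np.round(p,1),np.round(ax,1))
    g=cv2.cvtColor(c["img"],cv2.COLOR_BGR2GRAY)
    # caddy outline: dark or disc
    w=60; u,v=int(p[0]),int(p[1]); cv2.imwrite(f'pics/c{n}.png',cv2.resize(c["img"][max(0,v-w):v+w,u-w:u+w],None,fx=5,fy=5,interpolation=cv2.INTER_CUBIC)); print("crop origin",u-w,max(0,v-w))
E
python3 -c "
from h import *
plan(0.4654,.3398,0.22,-51.5)"; python3 chk.py 3 0.4654 .3398 .07
```

```text
time_s: 8.45
tcp_pos: [0.6054, 0.1388, 0.2215]
ee_rot: [[0.629, -0.778, 0.0], [-0.778, -0.629, 0.0], [0.0, -0.0, -1.0]]
wrist_force: [0.3, 0.4, -0.2]
gripper_width: 1.001
time_s: 9.25
tcp_pos: [0.4666, 0.3363, 0.2216]
ee_rot: [[0.626, -0.78, 0.0], [-0.78, -0.626, 0.0], [0.0, -0.0, -1.0]]
wrist_force: [0.2, -0.6, -0.1]
gripper_width: 1.002
t 9.2 tcp [0.4666 0.3363 0.2216] yaw -51.2 tilt [0. 0.] w 1.002 F [ 0.2 -0.6 -0.1] j6 -13.0
TURN z units 0.006  SHIFT units [-0.035 -0.012  0.016]
pred px 317 226
wrist disc [0.4657 0.3406 0.07  ] [316.  226.6] [52.1 53.6]
crop origin 256 166
```

View pics/c3.png

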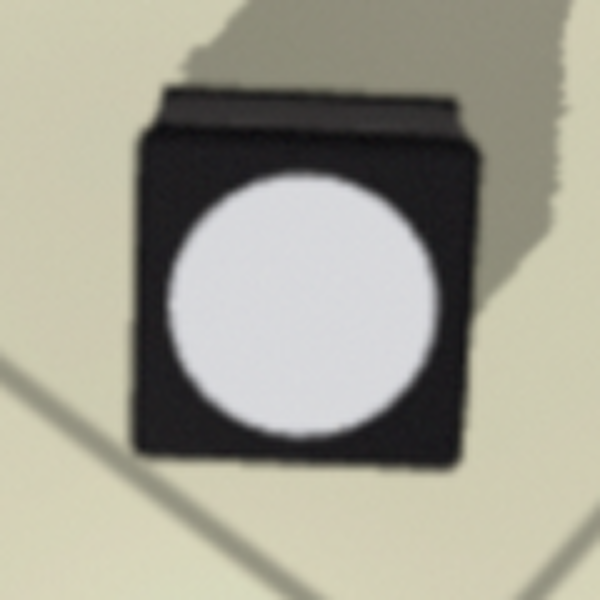

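View pics/t3.png

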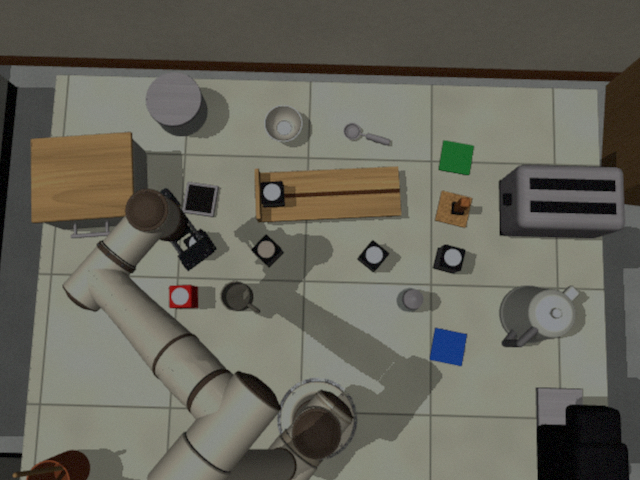

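Caddy A's lid is square to the jaws (crop), with its disc at wrist (316,227), and caddy1 stands at the stop (273,195). Descend and grasp.

```bash
python3 -m crank '[[-1,[-0.035,-0.01,0.4],[0,0,0]],[-1,[0,0,0.4],[0,0,0]],[-1,[0,0,0.4],[0,0,0]],[-1,[0,0,0.4],[0,0,0]],[-1,[0,0,0.25],[0,0,0]],[-1,[0,0,0.14],[0,0,0]],[-1,[0,0,0],[0,0,0]],[-1,[0,0,0],[0,0,0]]]';  python3 -c "
from h import *
plan(0.4656,0.3402,0.022,-51.5)
"; python3 -m crank '[[1,[0,0,0],[0,0,0]],[1,[0,0,0],[0,0,0]],[1,[0,0,0],[0,0,0]],[1,[0,0,0],[0,0,0]],[1,[0,0,0],[0,0,0]],[1,[0,0,0],[0,0,0]]]'
```

```text
time_s: 10.15
tcp_pos: [0.4667, 0.3384, 0.0228]
ee_rot: [[0.624, -0.782, 0.0], [-0.782, -0.624, 0.0], [0.0, -0.0, -1.0]]
wrist_force: [-0.6, 0.3, 0.1]
gripper_width: 0.999
t 10.2 tcp [0.4667 0.3384 0.0228] yaw -51.4 tilt [0. 0.] w 0.999 F [-0.6  0.3  0.1] j6 -13.0
TURN z units 0.002  SHIFT units [-0.021 -0.003  0.008]
time_s: 10.75
tcp_pos: [0.4659, 0.3393, 0.0231]
ee_rot: [[0.625, -0.781, 0.001], [-0.781, -0.625, 0.001], [-0.0, -0.001, -1.0]]
wrist_force: [-0.8, -0.4, 3.8]
gripper_width: 0.692
```

```bash
python3 -m crank '[[1,[0,0,-0.2],[0,0,0]],[1,[0,0,-0.4],[0,0,0]],[1,[0,0,-0.4],[0,0,0.1]],[1,[0,0,-0.4],[0,0,0.15]],[1,[0,0,-0.2],[0,0,0.17]],[1,[0,0,0],[0,0,0.17]],[1,[0,0,0],[0,0,0.17]],[1,[0,0,0],[0,0,0]]]';  python3 -c "
from h import *
plan(0.6099,.0743,0.18,-85.7)
"
```

```text
time_s: 11.55
tcp_pos: [0.465, 0.3385, 0.1818]
ee_rot: [[0.078, -0.997, -0.002], [-0.997, -0.078, -0.001], [0.001, 0.002, -1.0]]
wrist_force: [-0.5, 0.3, -2.4]
gripper_width: 0.696
t 11.6 tcp [0.465  0.3385 0.1818] yaw -85.5 tilt [-0.002 -0.001] w 0.696 F [-0.5  0.3 -2.4] j6 -48.0
TURN z units 0.003  SHIFT units [ 2.743 -1.247  0.018]
```

```bash
python3 -m crank '[[1,[0.39,-0.18,0],[0,0,0]],[1,[0.39,-0.18,0],[0,0,0]],[1,[0.39,-0.18,0],[0,0,0]],[1,[0.39,-0.18,0],[0,0,0]],[1,[0.39,-0.18,0],[0,0,0]],[1,[0.39,-0.18,0],[0,0,0]],[1,[0.39,-0.16,0],[0,0,0]],[1,[0,0,0],[0,0,0]]]'; python3 -m crank '[[1,[0,0,0],[0,0,0]],[1,[0,0,0],[0,0,0]]]'; python3 -c "
from h import *
plan(0.6099,.0743,0.075,-85.7)
c=r.capture('wrist'); P=shelfline(c,range(5,200,40)); print((sf(P)*1e3).round(1)); cv2.imwrite('pics/w4.png',c['img'])
t=r.capture('top');p,ax=disc_at(t,273,195,w=11);P=onz(ray(t,*p),.11);print('caddy1',P,sf(P)*1e3,ax); cv2.imwrite('pics/t4.png',t['img'][130:290,200:420])
"
```

```text
time_s: 12.35
tcp_pos: [0.6117, 0.0721, 0.1812]
ee_rot: [[0.075, -0.997, -0.002], [-0.997, -0.075, -0.001], [0.001, 0.002, -1.0]]
wrist_force: [-0.5, -0.2, -0.7]
gripper_width: 0.69
time_s: 12.55
tcp_pos: [0.61, 0.077, 0.1819]
ee_rot: [[0.08, -0.997, -0.001], [-0.997, -0.08, -0.0], [-0.0, 0.001, -1.0]]
wrist_force: [-0.4, 0.6, -1.5]
gripper_width: 0.689
t 12.6 tcp [0.61   0.077  0.1819] yaw -85.4 tilt [-0.001 -0.   ] w 0.689 F [-0.4  0.6 -1.5] j6 -18.0
TURN z units 0.006  SHIFT units [0.027 0.003 1.069]
[[   1.2 -279.2]
 [   1.4 -244. ]
 [   1.2 -210.8]
 [   1.4 -178.7]
 [   1.2 -146.9]]
caddy1 [0.60501354 0.14074964 0.11      ] [  0.58696852 -32.38553609] (15.570892333984375, 17.48638661702474)
```

View pics/w4.png

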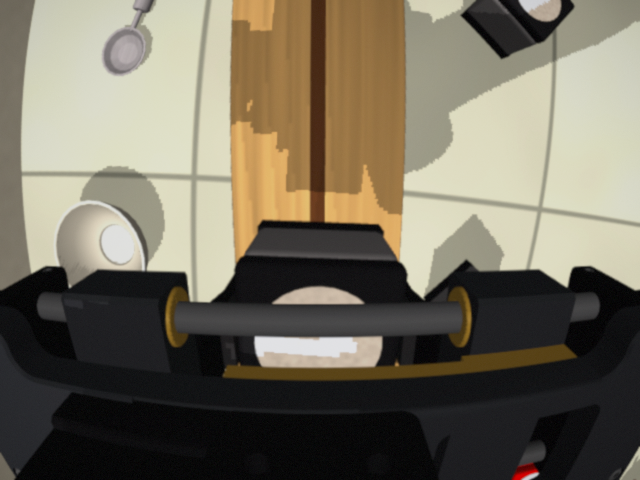

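```bash
python3 -m crank '[[1,[0.02,0,0.2],[0,0,0]],[1,[0,0,0.3],[0,0,0]],[1,[0,0,0.3],[0,0,0]],[1,[0,0,0.15],[0,0,0]],[1,[0,0,0.08],[0,0,0]],[1,[0,0,0],[0,0,0]],[1,[0,0,0],[0,0,0]]]';  python3 -c "
from h import *
plan(0.6099,.0743,0.073,-85.7)
"
```

```text
time_s: 13.35
tcp_pos: [0.6115, 0.0752, 0.0806]
ee_rot: [[0.079, -0.997, 0.002], [-0.997, -0.079, 0.0], [-0.0, -0.002, -1.0]]
wrist_force: [-0.4, 0.5, -0.9]
gripper_width: 0.692
t 13.3 tcp [0.6115 0.0752 0.0806] yaw -85.5 tilt [0.002 0.   ] w 0.692 F [-0.4  0.5 -0.9] j6 -18.0
TURN z units 0.005  SHIFT units [0.008 0.016 0.076]
```

```bash
python3 -m crank '[[1,[0.01,0.01,0.06],[0,0,0]],[1,[0,0,0.02],[0,0,0]],[1,[0,0,0],[0,0,0]],[1,[0,0,0],[0,0,0]]]';  python3 -c "
from h import *
plan(0.6099,.0743,0.073,-85.7)
"
```

```text
time_s: 13.75
tcp_pos: [0.6103, 0.0736, 0.0731]
ee_rot: [[0.078, -0.997, 0.002], [-0.997, -0.078, 0.0], [-0.0, -0.002, -1.0]]
wrist_force: [-3.0, 1.4, 6.1]
gripper_width: 0.691
t 13.8 tcp [0.6103 0.0736 0.0731] yaw -85.5 tilt [0.002 0.   ] w 0.691 F [-3.   1.4  6.1] j6 -17.0
TURN z units 0.004  SHIFT units [-0.007  0.003  0.001]
```

```bash
python3 -m crank '[[-1,[0,0,0],[0,0,0]],[-1,[0,0,0],[0,0,0]],[-1,[0,0,0],[0,0,0]],[-1,[0,0,-0.2],[0,0,0]],[-1,[0,0,-0.4],[0,0,0]],[-1,[0,0,-0.4],[0,0,0]],[-1,[0,0,-0.4],[0,0,0]],[-1,[0,0,-0.1],[0,0,0.12]]]'; python3 -m crank '[[-1,[0,0,0],[0,0,0.17]],[-1,[0,0,0],[0,0,0.17]],[-1,[0,0,0],[0,0,0.17]],[-1,[0,0,0],[0,0,0.17]],[-1,[0,0,0],[0,0,0.15]],[-1,[0,0,0],[0,0,0]]]'; python3 -c "
from h import *
plan(0.4456,-.1418,0.23,-128.5)
t=r.capture('top');p,ax=disc_at(t,374,255,w=11);P=onz(ray(t,*p),.08);print('D',P,ax)
"
```

```text
time_s: 14.55
tcp_pos: [0.6124, 0.0736, 0.2273]
ee_rot: [[-0.018, -1.0, 0.01], [-1.0, 0.018, 0.002], [-0.002, -0.01, -1.0]]
wrist_force: [-0.1, 0.7, -0.5]
gripper_width: 1.0
time_s: 15.15
tcp_pos: [0.6098, 0.0732, 0.2212]
ee_rot: [[-0.62, -0.785, -0.0], [-0.785, 0.62, -0.0], [0.0, 0.0, -1.0]]
wrist_force: [0.3, -0.1, 0.4]
gripper_width: 1.0
t 15.2 tcp [0.6098 0.0732 0.2212] yaw -128.3 tilt [-0. -0.] w 1.0 F [ 0.3 -0.1  0.4] j6 -60.0
TURN z units 0.005  SHIFT units [ 2.705 -0.053 -0.088]
D [ 0.44578903 -0.14198134  0.08      ] (17.15646235148112, 17.169222513834637)
```

```bash
python3 -m crank '[[-1,[0.4,-0.01,0],[0,0,0]],[-1,[0.4,-0.01,0],[0,0,0]],[-1,[0.4,-0.01,0],[0,0,0]],[-1,[0.4,-0.01,0],[0,0,0]],[-1,[0.4,-0.01,0],[0,0,0]],[-1,[0.4,0,0],[0,0,0]],[-1,[0.3,0,0],[0,0,0]],[-1,[0,0,0],[0,0,0]]]';python3 -m crank '[[-1,[0,0,0],[0,0,0]]]'; python3 -c "
from h import *
plan(0.4458,-.1419,0.032,-128.5)"; python3 chk.py 5 .4458 -.1419 .08
```

```text
time_s: 16.0
tcp_pos: [0.4441, -0.1436, 0.2218]
ee_rot: [[-0.621, -0.784, -0.0], [-0.784, 0.621, 0.0], [0.0, 0.0, -1.0]]
wrist_force: [0.4, 0.7, -1.1]
gripper_width: 1.001
time_s: 16.1
tcp_pos: [0.4465, -0.1421, 0.2219]
ee_rot: [[-0.619, -0.785, 0.001], [-0.785, 0.619, -0.0], [-0.001, -0.001, -1.0]]
wrist_force: [0.6, -0.1, 0.1]
gripper_width: 1.003
t 16.1 tcp [ 0.4465 -0.1421  0.2219] yaw -128.3 tilt [ 0.001 -0.   ] w 1.003 F [ 0.6 -0.1  0.1] j6 -41.0
TURN z units 0.005  SHIFT units [0.002 0.007 1.899]
pred px 318 225
wrist disc [ 0.4459 -0.141   0.08  ] [318.2 225.6] [53.5 55.3]
crop origin 258 165
```

View pics/c5.png

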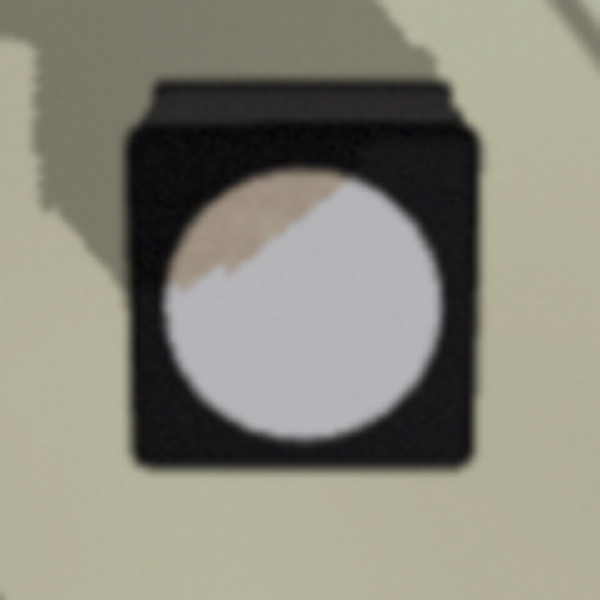

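View pics/t5.png

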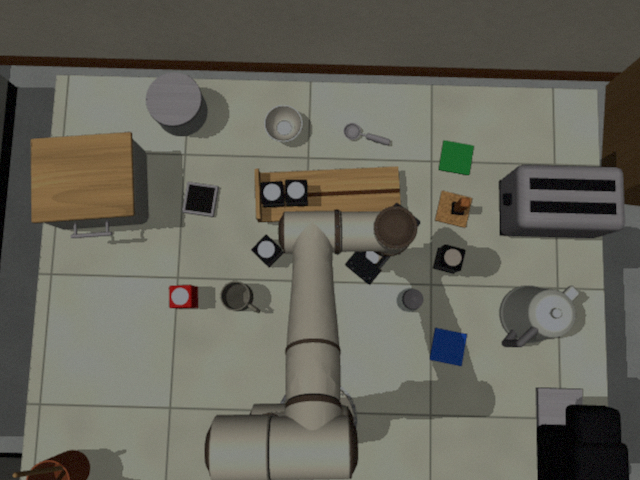

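The third caddy is square in the crop, and two caddies stand in the row at (273,193) and (297,190). Grasp it.

```bash
python3 -m crank '[[-1,[0,0,0.4],[0,0,0]],[-1,[0,0,0.4],[0,0,0]],[-1,[0,0,0.4],[0,0,0]],[-1,[0,0,0.4],[0,0,0]],[-1,[0,0,0.2],[0,0,0]],[-1,[0,0,0.09],[0,0,0]],[-1,[0,0,0],[0,0,0]],[-1,[0,0,0],[0,0,0]]]';  python3 -m crank '[[1,[0,0,0],[0,0,0]],[1,[0,0,0],[0,0,0]],[1,[0,0,0],[0,0,0]],[1,[0,0,0],[0,0,0]],[1,[0,0,0],[0,0,0]],[1,[0,0,0],[0,0,0]]]'
```

```text
time_s: 17.0
tcp_pos: [0.4478, -0.1414, 0.0333]
ee_rot: [[-0.619, -0.786, 0.002], [-0.786, 0.619, -0.0], [-0.001, -0.002, -1.0]]
wrist_force: [-0.1, 0.7, 1.1]
gripper_width: 1.003
time_s: 17.6
tcp_pos: [0.4467, -0.1418, 0.0329]
ee_rot: [[-0.62, -0.785, 0.001], [-0.785, 0.62, -0.0], [-0.0, -0.0, -1.0]]
wrist_force: [-0.3, 0.7, 3.0]
gripper_width: 0.693
```

```bash
python3 -m crank '[[1,[0,0,-0.2],[0,0,0]],[1,[0,0,-0.4],[0,0,-0.1]],[1,[0,0,-0.4],[0,0,-0.17]],[1,[0,0,-0.4],[0,0,-0.17]],[1,[0,0,-0.3],[0,0,-0.17]],[1,[0,0,0],[0,0,-0.17]],[1,[0,0,0],[0,0,-0.17]],[1,[0,0,0],[0,0,0]]]';  python3 -c "
from h import *
plan(0.6145,.0095,0.2,-85.5)
"
```

```text
time_s: 18.4
tcp_pos: [0.4458, -0.1415, 0.2021]
ee_rot: [[0.077, -0.997, -0.001], [-0.997, -0.077, 0.001], [-0.001, 0.001, -1.0]]
wrist_force: [-0.6, 0.5, -2.2]
gripper_width: 0.691
t 18.4 tcp [ 0.4458 -0.1415  0.2021] yaw -85.6 tilt [-0.001  0.001] w 0.691 F [-0.6  0.5 -2.2] j6 2.0
TURN z units -0.002  SHIFT units [-1.373 -1.801  0.021]
```

```bash
python3 -m crank '[[1,[-0.23,-0.3,0],[0,0,0]],[1,[-0.23,-0.3,0],[0,0,0]],[1,[-0.23,-0.3,0],[0,0,0]],[1,[-0.23,-0.3,0],[0,0,0]],[1,[-0.23,-0.3,0],[0,0,0]],[1,[-0.22,-0.3,0],[0,0,0]],[1,[0,0,0],[0,0,0]],[1,[0,0,0],[0,0,0]]]'; python3 -c "
from h import *
plan(0.6145,.0095,0.083,-85.5)
c=r.capture('wrist'); P=shelfline(c,range(5,200,40)); print((sf(P)*1e3).round(1)); cv2.imwrite('pics/w6.png',c['img'])
t=r.capture('top')
for u,v,h in ((273,193,.11),(297,190,.12)):
  p,ax=disc_at(t,u,v,w=11);P=onz(ray(t,*p),h);print(P,sf(P)*1e3,ax)
cv2.imwrite('pics/t6.png',cv2.resize(t['img'][130:290,200:420],None,fx=3.5,fy=3.5))
"
```

```text
time_s: 19.2
tcp_pos: [0.6147, 0.0093, 0.2007]
ee_rot: [[0.076, -0.997, -0.004], [-0.997, -0.076, -0.001], [0.0, 0.004, -1.0]]
wrist_force: [-0.6, -0.2, -2.2]
gripper_width: 0.69
t 19.2 tcp [0.6147 0.0093 0.2007] yaw -85.6 tilt [-0.004 -0.001] w 0.69 F [-0.6 -0.2 -2.2] j6 -12.0
TURN z units -0.003  SHIFT units [-0.002  0.002  1.177]
[[   1.2 -354.4]
 [   1.1 -316.9]
 [   1.  -281.6]
 [   0.9 -247.4]
 [   1.3 -213.6]]
[0.60605233 0.13377527 0.11      ] [  1.09990436 -39.41815199] (12.818323771158854, 17.744224548339844)
[0.60942441 0.07406152 0.12      ] [-1.47711261e-02 -9.92166536e+01] (16.88174311319987, 17.391637166341145)
```

View pics/t6.png

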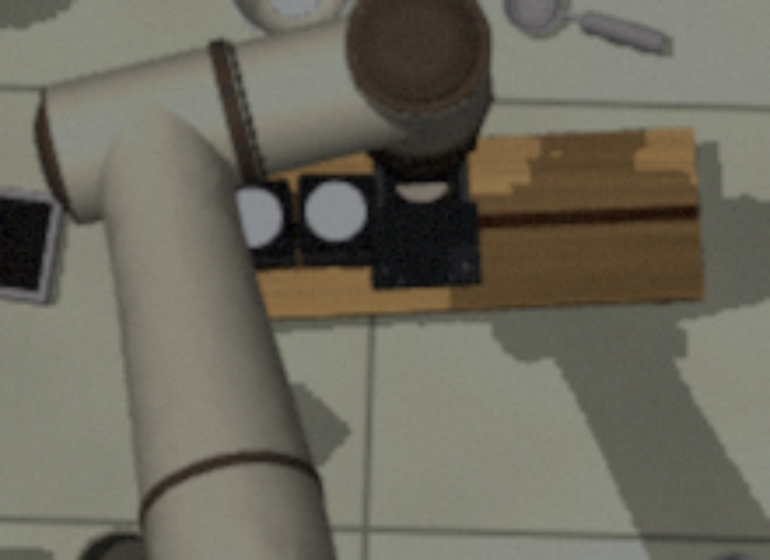

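Caddies 1 and 2 stand straight (caddy1 is partly hidden by the arm, caddy2 is at −99 mm). Lower the third.

```bash
python3 -m crank '[[1,[0,0,0.2],[0,0,0]],[1,[0,0,0.35],[0,0,0]],[1,[0,0,0.35],[0,0,0]],[1,[0,0,0.17],[0,0,0]],[1,[0,0,0.08],[0,0,0]],[1,[0,0,0],[0,0,0]],[1,[0,0,0],[0,0,0]]]';  python3 -c "
from h import *
plan(0.6145,.0095,0.083,-85.5)
"
```

```text
time_s: 20.0
tcp_pos: [0.616, 0.0087, 0.089]
ee_rot: [[0.077, -0.997, 0.002], [-0.997, -0.077, 0.0], [0.0, -0.002, -1.0]]
wrist_force: [0.3, -0.3, -1.6]
gripper_width: 0.686
t 20.0 tcp [0.616  0.0087 0.089 ] yaw -85.6 tilt [0.002 0.   ] w 0.686 F [ 0.3 -0.3 -1.6] j6 -11.0
TURN z units -0.001  SHIFT units [-0.01   0.015  0.06 ]
```

```bash
python3 -m crank '[[1,[0,0.01,0.05],[0,0,0]],[1,[0,0,0.02],[0,0,0]],[1,[0,0,0],[0,0,0]],[1,[0,0,0],[0,0,0]]]'
```

```text
time_s: 20.4
tcp_pos: [0.6151, 0.009, 0.083]
ee_rot: [[0.078, -0.997, 0.003], [-0.997, -0.078, 0.0], [0.0, -0.003, -1.0]]
wrist_force: [-1.2, 0.5, 5.5]
gripper_width: 0.689
```

```bash
python3 -m crank '[[-1,[0,0,0],[0,0,0]],[-1,[0,0,0],[0,0,0]],[-1,[0,0,0],[0,0,0]],[-1,[0,0,-0.2],[0,0,0]],[-1,[0,0,-0.4],[0,0,0]],[-1,[0,0,-0.4],[0,0,0]],[-1,[0,0,-0.4],[0,0,0]],[-1,[0,0,-0.1],[0,0,-0.12]]]'; python3 -m crank '[[-1,[0,0,0],[0,0,-0.17]],[-1,[0,0,0],[0,0,-0.17]],[-1,[0,0,0],[0,0,-0.17]],[-1,[0,0,0],[0,0,-0.17]],[-1,[0,0,0],[0,0,-0.17]],[-1,[0,0,0],[0,0,0]]]'; python3 -c "
from h import *
plan(0.4516,.1499,0.23,-42)
"
```

```text
time_s: 21.2
tcp_pos: [0.6168, 0.0089, 0.2364]
ee_rot: [[0.174, -0.985, 0.01], [-0.985, -0.174, 0.001], [0.001, -0.01, -1.0]]
wrist_force: [-0.7, 0.5, -0.2]
gripper_width: 0.999
time_s: 21.8
tcp_pos: [0.6142, 0.0088, 0.2304]
ee_rot: [[0.744, -0.668, -0.0], [-0.668, -0.744, -0.0], [-0.0, 0.0, -1.0]]
wrist_force: [-0.2, 0.8, 0.0]
gripper_width: 1.002
t 21.8 tcp [0.6142 0.0088 0.2304] yaw -41.9 tilt [-0. -0.] w 1.002 F [-0.2  0.8  0. ] j6 32.0
TURN z units 0.002  SHIFT units [-2.152  0.04   0.004]
```

```bash
python3 -m crank '[[-1,[-0.36,0.01,0],[0,0,0]],[-1,[-0.36,0.01,0],[0,0,0]],[-1,[-0.36,0.01,0],[0,0,0]],[-1,[-0.36,0.01,0],[0,0,0]],[-1,[-0.36,0,0],[0,0,0]],[-1,[-0.35,0,0],[0,0,0]],[-1,[0,0,0],[0,0,0]],[-1,[0,0,0],[0,0,0]]]'; python3 -c "
from h import *
plan(0.4516,.1499,0.042,-42)"; python3 chk.py 7 .4516 .1499 .09
```

```text
time_s: 22.6
tcp_pos: [0.4513, 0.1499, 0.2309]
ee_rot: [[0.744, -0.668, 0.001], [-0.668, -0.744, 0.0], [0.0, -0.001, -1.0]]
wrist_force: [-0.4, -0.2, 0.4]
gripper_width: 1.0
t 22.6 tcp [0.4513 0.1499 0.2309] yaw -41.9 tilt [0.001 0.   ] w 1.0 F [-0.4 -0.2  0.4] j6 10.0
TURN z units 0.002  SHIFT units [ 0.002 -0.002  1.889]
pred px 318 225
wrist disc [0.452  0.1508 0.09  ] [317.3 225.1] [54.1 55.3]
crop origin 257 165
```

View pics/c7.png

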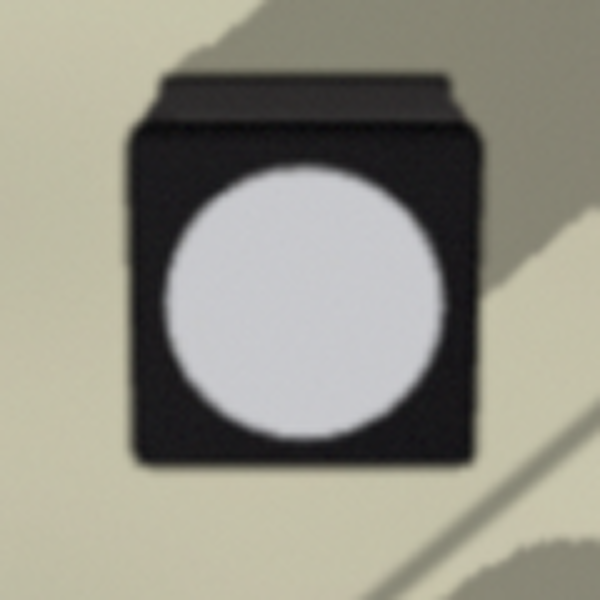

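View pics/t7.png

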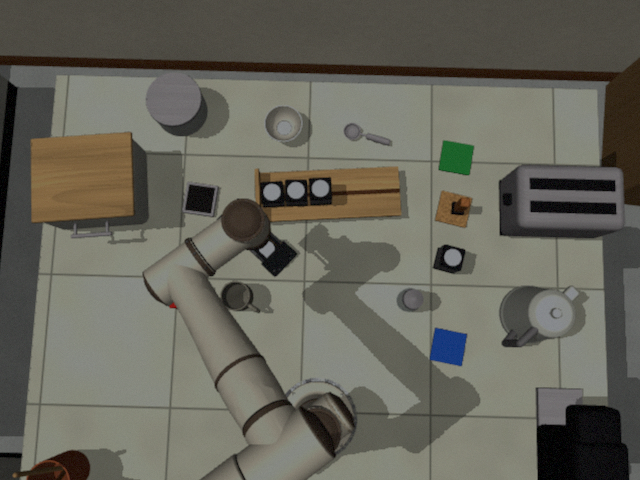

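The fourth caddy is square in the crop, and three caddies stand in the row at (273,193), (297,191) and (320,188). Grasp it.

```bash
python3 -m crank '[[-1,[0,0,0.4],[0,0,0]],[-1,[0,0,0.4],[0,0,0]],[-1,[0,0,0.4],[0,0,0]],[-1,[0,0,0.4],[0,0,0]],[-1,[0,0,0.2],[0,0,0]],[-1,[0,0,0.08],[0,0,0]],[-1,[0,0,0],[0,0,0]],[-1,[0,0,0],[0,0,0]]]';  python3 -m crank '[[1,[0,0,0],[0,0,0]],[1,[0,0,0],[0,0,0]],[1,[0,0,0],[0,0,0]],[1,[0,0,0],[0,0,0]],[1,[0,0,0],[0,0,0]],[1,[0,0,0],[0,0,0]]]'; python3 -m crank '[[1,[0,0,-0.2],[0,0,0]],[1,[0,0,-0.4],[0,0,0.1]],[1,[0,0,-0.4],[0,0,0.17]],[1,[0,0,-0.4],[0,0,0.17]],[1,[0,0,-0.4],[0,0,0.17]],[1,[0,0,0],[0,0,0.17]],[1,[0,0,0],[0,0,0.18]],[1,[0,0,0],[0,0,0]]]';  python3 -c "
from h import *
plan(0.6194,-.0553,0.22,-85.5)
"
```

```text
time_s: 23.5
tcp_pos: [0.4527, 0.1497, 0.0434]
ee_rot: [[0.744, -0.668, 0.002], [-0.668, -0.744, 0.001], [0.001, -0.002, -1.0]]
wrist_force: [-0.6, 0.1, 0.9]
gripper_width: 0.997
time_s: 24.1
tcp_pos: [0.4519, 0.1497, 0.043]
ee_rot: [[0.745, -0.667, 0.001], [-0.667, -0.745, 0.0], [0.0, -0.001, -1.0]]
wrist_force: [-0.8, 0.2, 2.8]
gripper_width: 0.687
time_s: 24.9
tcp_pos: [0.4506, 0.149, 0.2218]
ee_rot: [[0.085, -0.996, -0.002], [-0.996, -0.085, -0.0], [0.0, 0.002, -1.0]]
wrist_force: [1.0, -0.2, -3.0]
gripper_width: 0.691
t 24.9 tcp [0.4506 0.149  0.2218] yaw -85.1 tilt [-0.002 -0.   ] w 0.691 F [ 1.  -0.2 -3. ] j6 -33.0
TURN z units 0.009  SHIFT units [ 2.169 -1.523  0.018]
```

```bash
python3 -m crank '[[1,[0.31,-0.22,0],[0,0,0.01]],[1,[0.31,-0.22,0],[0,0,0]],[1,[0.31,-0.22,0],[0,0,0]],[1,[0.31,-0.22,0],[0,0,0]],[1,[0.31,-0.22,0],[0,0,0]],[1,[0.31,-0.22,0],[0,0,0]],[1,[0.3,-0.2,0],[0,0,0]],[1,[0,0,0],[0,0,0]]]'; python3 -m crank '[[1,[0,0,0],[0,0,0]],[1,[0,0,0],[0,0,0]]]'; python3 -c "
from h import *
plan(0.6194,-.0553,0.093,-85.5)
c=r.capture('wrist'); P=shelfline(c,range(30,200,30)); print((sf(P)*1e3).round(1)); cv2.imwrite('pics/w8.png',c['img'])
t=r.capture('top')
for u,v,h in ((273,193,.11),(297,190,.12),(320,188,.13)):
  p,ax=disc_at(t,u,v,w=11);P=onz(ray(t,*p),h);print(P,sf(P)*1e3,ax)
"
```

```text
time_s: 25.7
tcp_pos: [0.6215, -0.0571, 0.22]
ee_rot: [[0.077, -0.997, -0.003], [-0.997, -0.077, -0.001], [0.001, 0.003, -1.0]]
wrist_force: [-1.0, 0.9, -2.8]
gripper_width: 0.689
time_s: 25.9
tcp_pos: [0.6192, -0.0534, 0.2216]
ee_rot: [[0.08, -0.997, -0.002], [-0.997, -0.08, 0.0], [-0.0, 0.002, -1.0]]
wrist_force: [-0.1, -0.4, -3.5]
gripper_width: 0.69
t 25.9 tcp [ 0.6192 -0.0534  0.2216] yaw -85.4 tilt [-0.002  0.   ] w 0.69 F [-0.1 -0.4 -3.5] j6 -5.0
TURN z units 0.001  SHIFT units [ 0.019 -0.     1.286]
[[   1.1 -371. ]
 [   1.  -343.1]
 [   1.3 -315.8]
 [   1.1 -288.7]
 [   1.  -261.6]]
[0.60021515 0.13794495 0.11      ] [ -4.40820721 -34.8225458 ] (17.870031992594402, 28.78197479248047)
[0.61109377 0.0645946  0.12      ] [   0.94007583 -108.78209737] (9.652013778686523, 17.76446278889974)
[0.61440291 0.00863522 0.13      ] [ 4.41380460e-02 -1.64832067e+02] (16.9903564453125, 17.35854212443034)
```

View pics/w8.png

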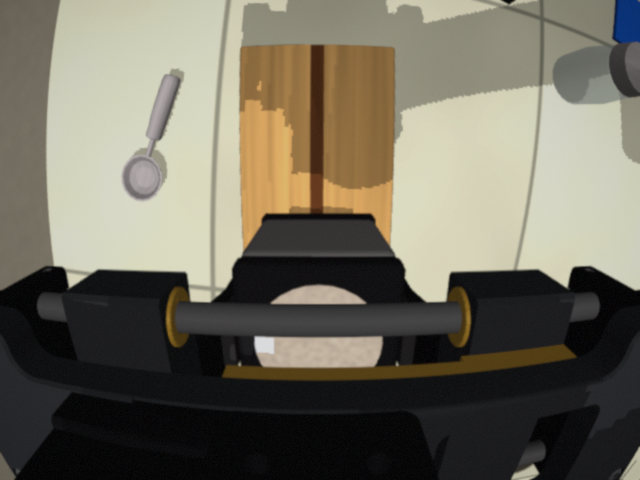

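```bash
python3 -m crank '[[1,[0.015,0,0.3],[0,0,0]],[1,[0,0,0.4],[0,0,0]],[1,[0,0,0.35],[0,0,0]],[1,[0,0,0.15],[0,0,0]],[1,[0,0,0.05],[0,0,0]],[1,[0,0,0],[0,0,0]],[1,[0,0,0],[0,0,0]]]';  python3 -c "
from h import *
plan(0.6194,-.0553,0.093,-85.5)
"
```

```text
time_s: 26.7
tcp_pos: [0.6213, -0.055, 0.0993]
ee_rot: [[0.079, -0.997, 0.003], [-0.997, -0.079, 0.0], [0.0, -0.003, -1.0]]
wrist_force: [-0.6, 0.3, -2.5]
gripper_width: 0.685
t 26.7 tcp [ 0.6213 -0.055   0.0993] yaw -85.5 tilt [0.003 0.   ] w 0.685 F [-0.6  0.3 -2.5] j6 -5.0
TURN z units 0.001  SHIFT units [0.002 0.019 0.063]
```

```bash
python3 -m crank '[[1,[0,0.01,0.05],[0,0,0]],[1,[0,0,0.02],[0,0,0]],[1,[0,0,0],[0,0,0]],[1,[0,0,0],[0,0,0]]]'
```

```text
time_s: 27.1
tcp_pos: [0.6202, -0.0552, 0.093]
ee_rot: [[0.078, -0.997, 0.003], [-0.997, -0.078, 0.0], [0.0, -0.003, -1.0]]
wrist_force: [-1.3, 1.6, 5.6]
gripper_width: 0.69
```

```bash
python3 -m crank '[[-1,[0,0,0],[0,0,0]],[-1,[0,0,0],[0,0,0]],[-1,[0,0,0],[0,0,0]],[-1,[0,0,-0.2],[0,0,0]],[-1,[0,0,-0.4],[0,0,0]],[-1,[0,0,-0.4],[0,0,0]],[-1,[0,0,-0.4],[0,0,0.1]],[-1,[0,0,-0.1],[0,0,0.17]]]'; python3 -m crank '[[-1,[0,0,0],[0,0,0.12]],[-1,[0,0,0],[0,0,0]]]'; python3 -c "
from h import *
plan(0.4425,-.3502,0.24,-103)
t=r.capture('top');s=r.capture('side')
p,ax=disc_at(t,452,257,w=11);print('E',onz(ray(t,*p),.1),ax)
print('shaker',onz(ray(t,411,299),.134))
"
```

```text
time_s: 27.9
tcp_pos: [0.6217, -0.0558, 0.2465]
ee_rot: [[-0.138, -0.99, 0.01], [-0.99, 0.138, -0.0], [-0.001, -0.01, -1.0]]
wrist_force: [0.3, -0.6, -0.2]
gripper_width: 0.998
time_s: 28.1
tcp_pos: [0.6192, -0.0556, 0.2409]
ee_rot: [[-0.226, -0.974, 0.001], [-0.974, 0.226, 0.0], [-0.0, -0.001, -1.0]]
wrist_force: [0.2, -0.3, -0.6]
gripper_width: 1.0
t 28.1 tcp [ 0.6192 -0.0556  0.2409] yaw -103.1 tilt [0.001 0.   ] w 1.0 F [ 0.2 -0.3 -0.6] j6 -23.0
TURN z units -0.002  SHIFT units [3.268 1.059 0.009]
E [ 0.4426025  -0.35012331  0.1       ] (17.004842122395832, 17.591515858968098)
shaker [ 0.32652295 -0.23571909  0.134     ]
```

```bash
python3 -m crank '[[-1,[0.41,0.13,0],[0,0,0]],[-1,[0.41,0.13,0],[0,0,0]],[-1,[0.41,0.13,0],[0,0,0]],[-1,[0.41,0.13,0],[0,0,0]],[-1,[0.41,0.13,0],[0,0,0]],[-1,[0.41,0.13,0],[0,0,0]],[-1,[0.41,0.14,0],[0,0,0]],[-1,[0.4,0.14,0],[0,0,0]]]'; python3 -m crank '[[-1,[0,0,0],[0,0,0]],[-1,[0,0,0],[0,0,0]]]'; python3 -c "
from h import *
plan(0.4425,-.3502,0.052,-103)"; python3 chk.py 9 .4425 -.3502 .1
```

```text
time_s: 29.0
tcp_pos: [0.4406, -0.3513, 0.24]
ee_rot: [[-0.225, -0.974, -0.001], [-0.974, 0.225, 0.0], [-0.0, 0.001, -1.0]]
wrist_force: [1.3, 0.4, 0.1]
gripper_width: 0.999
time_s: 29.2
tcp_pos: [0.4411, -0.3508, 0.2399]
ee_rot: [[-0.227, -0.974, -0.001], [-0.974, 0.227, 0.001], [-0.0, 0.001, -1.0]]
wrist_force: [-0.1, -0.8, -0.3]
gripper_width: 0.999
t 29.2 tcp [ 0.4411 -0.3508  0.2399] yaw -103.1 tilt [-0.001  0.001] w 0.999 F [-0.1 -0.8 -0.3] j6 9.0
TURN z units -0.003  SHIFT units [-0.008 -0.012  1.879]
pred px 315 226
wrist disc [ 0.4429 -0.3497  0.1   ] [315.1 226.8] [54.1 55.5]
crop origin 255 166
```

View pics/c9.png

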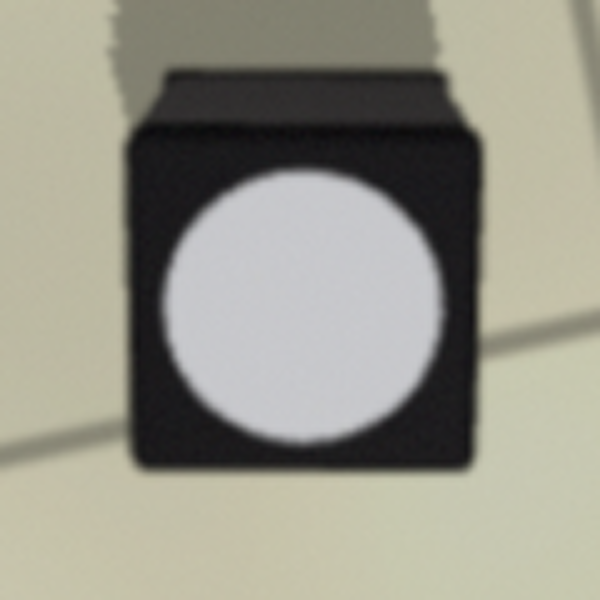

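View pics/t9.png

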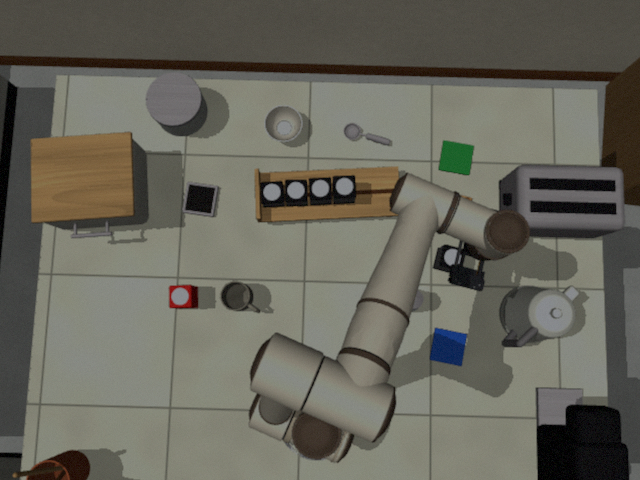

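The last caddy is square in the crop, and four caddies are in the row. Grasp it.

```bash
python3 -m crank '[[-1,[-0.01,-0.012,0.4],[0,0,0]],[-1,[0,0,0.4],[0,0,0]],[-1,[0,0,0.4],[0,0,0]],[-1,[0,0,0.4],[0,0,0]],[-1,[0,0,0.2],[0,0,0]],[-1,[0,0,0.07],[0,0,0]],[-1,[0,0,0],[0,0,0]],[-1,[0,0,0],[0,0,0]]]';  python3 -m crank '[[1,[0,0,0],[0,0,0]],[1,[0,0,0],[0,0,0]],[1,[0,0,0],[0,0,0]],[1,[0,0,0],[0,0,0]],[1,[0,0,0],[0,0,0]],[1,[0,0,0],[0,0,0]]]'; python3 -m crank '[[1,[0,0,-0.2],[0,0,0]],[1,[0,0,-0.4],[0,0,0]],[1,[0,0,-0.4],[0,0,0]],[1,[0,0,-0.4],[0,0,-0.1]],[1,[0,0,-0.4],[0,0,-0.17]],[1,[0,0,-0.1],[0,0,-0.12]],[1,[0,0,0],[0,0,0]]]';  python3 -c "
from h import *
plan(0.6243,-.1201,0.24,-85.5)
"
```

```text
time_s: 30.1
tcp_pos: [0.4448, -0.3494, 0.0549]
ee_rot: [[-0.225, -0.974, 0.002], [-0.974, 0.225, -0.001], [0.001, -0.003, -1.0]]
wrist_force: [-0.1, -0.2, -0.1]
gripper_width: 1.001
time_s: 30.7
tcp_pos: [0.4435, -0.3495, 0.0539]
ee_rot: [[-0.226, -0.974, 0.0], [-0.974, 0.226, -0.0], [0.0, -0.001, -1.0]]
wrist_force: [0.2, 1.2, 1.8]
gripper_width: 0.688
time_s: 31.4
tcp_pos: [0.4438, -0.3494, 0.2451]
ee_rot: [[0.077, -0.997, 0.003], [-0.997, -0.077, -0.001], [0.001, -0.003, -1.0]]
wrist_force: [0.7, 0.2, -2.8]
gripper_width: 0.692
t 31.4 tcp [ 0.4438 -0.3494  0.2451] yaw -85.6 tilt [ 0.003 -0.001] w 0.692 F [ 0.7  0.2 -2.8] j6 26.0
TURN z units -0.001  SHIFT units [-2.145 -1.979  0.051]
```

```bash
python3 -m crank '[[1,[-0.3,-0.28,0],[0,0,0]],[1,[-0.31,-0.285,0],[0,0,0]],[1,[-0.31,-0.285,0],[0,0,0]],[1,[-0.31,-0.285,0],[0,0,0]],[1,[-0.31,-0.285,0],[0,0,0]],[1,[-0.31,-0.285,0],[0,0,0]],[1,[-0.29,-0.27,0],[0,0,0]],[1,[0,0,0],[0,0,0]]]'; python3 -m crank '[[1,[0,0,0],[0,0,0]],[1,[0,0,0],[0,0,0]]]'; python3 -c "
from h import *
plan(0.6243,-.1201,0.104,-85.5)
c=r.capture('wrist'); P=shelfline(c,range(130,200,20)); print((sf(P)*1e3).round(1)); cv2.imwrite('pics/w10.png',c['img'])
t=r.capture('top');cv2.imwrite('pics/t10.png',t['img'])
for u,v,h in ((320,188,.13),(344,186,.14)):
  p,ax=disc_at(t,u,v,w=11);P=onz(ray(t,*p),h);print(P,sf(P)*1e3,ax)
"
```

```text
time_s: 32.2
tcp_pos: [0.625, -0.1166, 0.2395]
ee_rot: [[0.08, -0.997, -0.005], [-0.997, -0.08, 0.001], [-0.002, 0.004, -1.0]]
wrist_force: [-1.1, -0.1, -3.0]
gripper_width: 0.686
time_s: 32.4
tcp_pos: [0.6224, -0.121, 0.2417]
ee_rot: [[0.076, -0.997, -0.004], [-0.997, -0.076, 0.0], [-0.0, 0.004, -1.0]]
wrist_force: [-0.3, -0.5, -2.3]
gripper_width: 0.688
t 32.4 tcp [ 0.6224 -0.121   0.2417] yaw -85.6 tilt [-0.004  0.   ] w 0.688 F [-0.3 -0.5 -2.3] j6 1.0
TURN z units -0.003  SHIFT units [-0.008 -0.02   1.377]
[[   1.1 -375. ]
 [   1.1 -355.9]
 [   1.1 -336.8]
 [   1.1 -317.5]]
[0.61275379 0.01910148 0.13      ] [  -0.81559495 -154.2716184 ] (17.04264958699544, 27.869944254557293)
[ 0.61931961 -0.05526553  0.14      ] [ 1.55795941e-01 -2.28921598e+02] (17.1898930867513, 17.536187489827473)
```

View pics/t10.png

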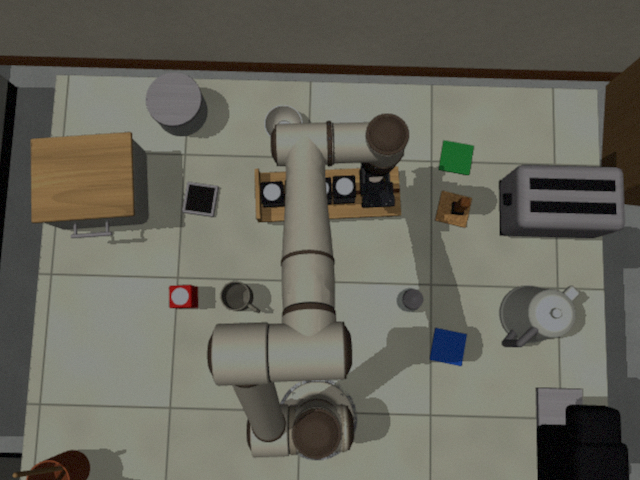

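Caddies 1 and 4 are visible at (273,192) and (344,186), with the arm over 2 and 3. Lower the last.

```bash
python3 -m crank '[[1,[-0.005,-0.01,0.3],[0,0,0]],[1,[0,0,0.4],[0,0,0]],[1,[0,0,0.35],[0,0,0]],[1,[0,0,0.2],[0,0,0]],[1,[0,0,0.09],[0,0,0]],[1,[0,0,0],[0,0,0]],[1,[0,0,0],[0,0,0]]]';  python3 -c "
from h import *
plan(0.6243,-.1201,0.104,-85.5)
"
```

```text
time_s: 33.2
tcp_pos: [0.6255, -0.1206, 0.1111]
ee_rot: [[0.077, -0.997, 0.003], [-0.997, -0.077, -0.0], [0.001, -0.003, -1.0]]
wrist_force: [-0.3, 0.4, -2.2]
gripper_width: 0.686
t 33.2 tcp [ 0.6255 -0.1206  0.1111] yaw -85.6 tilt [ 0.003 -0.   ] w 0.686 F [-0.3  0.4 -2.2] j6 1.0
TURN z units -0.001  SHIFT units [-0.005  0.011  0.071]
```

```bash
python3 -m crank '[[1,[0,0.005,0.05],[0,0,0]],[1,[0,0,0.025],[0,0,0]],[1,[0,0,0],[0,0,0]],[1,[0,0,0],[0,0,0]]]'; python3 -m crank '[[-1,[0,0,0],[0,0,0]],[-1,[0,0,0],[0,0,0]],[-1,[0,0,0],[0,0,0]],[-1,[0,0,-0.2],[0,0,0]],[-1,[0,0,-0.4],[0,0,0]],[-1,[0,0,-0.4],[0,0,0]],[-1,[0,0,-0.4],[0,0,0]],[-1,[0,0,0],[0,0,0]]]'; python3 -c "
from h import *
plan(0.59,-.38,0.25,-102)"
```

```text
time_s: 33.6
tcp_pos: [0.6248, -0.12, 0.1039]
ee_rot: [[0.078, -0.997, 0.002], [-0.997, -0.078, -0.0], [0.001, -0.002, -1.0]]
wrist_force: [-1.9, 1.8, 6.2]
gripper_width: 0.686
time_s: 34.4
tcp_pos: [0.6274, -0.1207, 0.2493]
ee_rot: [[0.079, -0.997, 0.014], [-0.997, -0.079, -0.002], [0.003, -0.014, -1.0]]
wrist_force: [0.0, 1.1, 0.6]
gripper_width: 1.0
t 34.4 tcp [ 0.6274 -0.1207  0.2493] yaw -85.5 tilt [ 0.014 -0.002] w 1.0 F [0.  1.1 0.6] j6 1.0
TURN z units 0.367  SHIFT units [ 2.614 -0.174 -0.007]
```

```bash
python3 -c "
from h import *
plan(0.59,-.38,0.25)"; python3 -m crank '[[-1,[0.43,0.03,0],[0,0,0]],[-1,[0.43,0.03,0],[0,0,0]],[-1,[0.43,0.03,0],[0,0,0]],[-1,[0.43,0.03,0],[0,0,0]],[-1,[0.43,0.03,0],[0,0,0]],[-1,[0.41,0.03,0],[0,0,0]],[-1,[0,0,0],[0,0,0]],[-1,[0,0,0],[0,0,0]]]'; python3 -c "
from h import *
plan(0.59,-.38,0.25)"; python3 chk.py 11
```

```text
t 34.4 tcp [ 0.6274 -0.1207  0.2493] yaw -85.5 tilt [ 0.014 -0.002] w 1.0 F [0.  1.1 0.6] j6 1.0
TURN z units -0.0  SHIFT units [ 2.556  0.576 -0.007]
time_s: 35.2
tcp_pos: [0.6255, -0.3775, 0.2404]
ee_rot: [[0.076, -0.997, -0.002], [-0.997, -0.076, 0.001], [-0.001, 0.002, -1.0]]
wrist_force: [-0.3, -0.1, 1.1]
gripper_width: 1.003
t 35.2 tcp [ 0.6255 -0.3775  0.2404] yaw -85.7 tilt [-0.002  0.001] w 1.003 F [-0.3 -0.1  1.1] j6 23.0
TURN z units -0.0  SHIFT units [-0.002  0.355 -0.096]
```

View pics/w11.png

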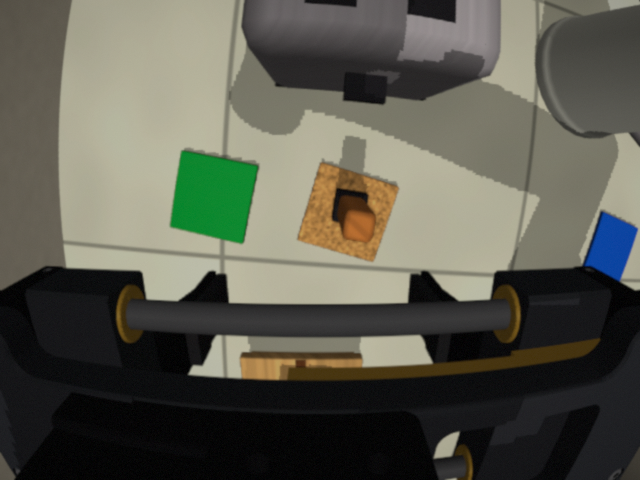

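View pics/t11.png

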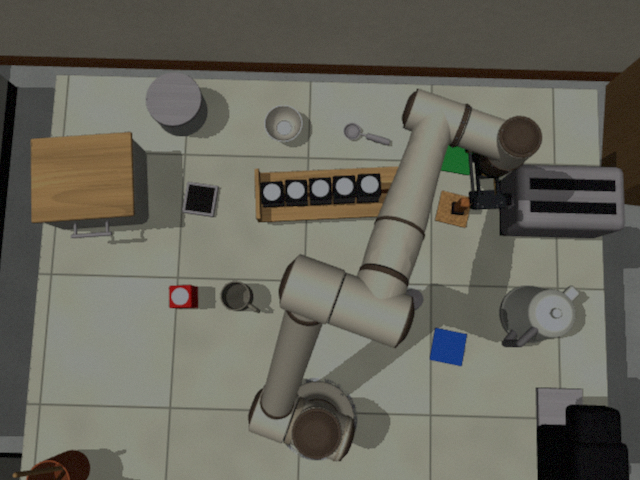

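Five caddies form the row at (272..370, 192..185) in the top view. The stamp is at wrist (355,215) on the cork coaster, with the toaster beyond it. Zoom in.

```bash
python3 -c "
from h import *
c=r.capture('wrist')['img']; cv2.imwrite('pics/c11.png',cv2.resize(c[150:270,290:410],None,fx=6,fy=6,interpolation=cv2.INTER_CUBIC))
t=r.capture('top');s=r.capture('side');cv2.imwrite('pics/s11.png',s['img'])
print('toaster corner', [onz(ray(t,505,200),z).round(3) for z in (0,.1,.18,.2)])
"
```

```text
toaster corner [array([ 0.622, -0.522,  0.   ]), array([ 0.601, -0.493,  0.1  ]), array([ 0.585, -0.469,  0.18 ]), array([ 0.581, -0.463,  0.2  ])]
```

View pics/c11.png

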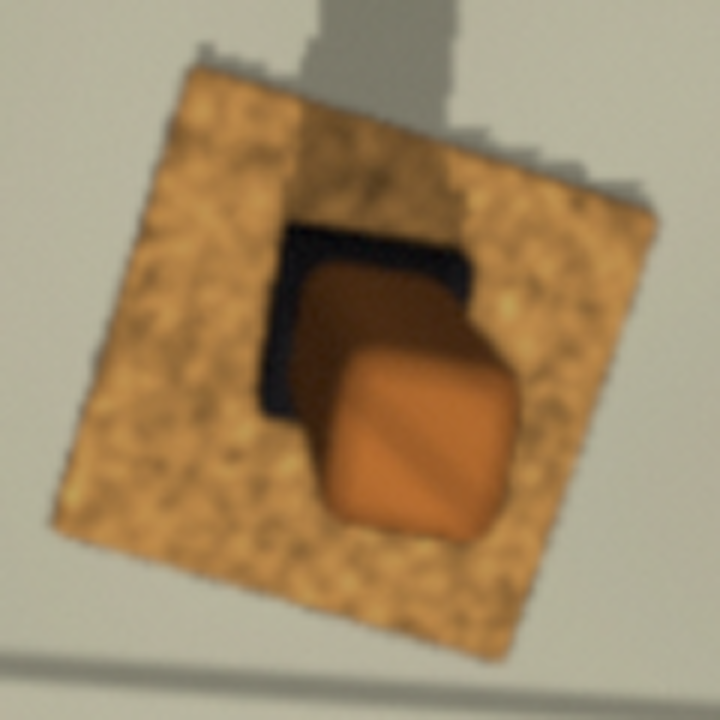

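View pics/s11.png

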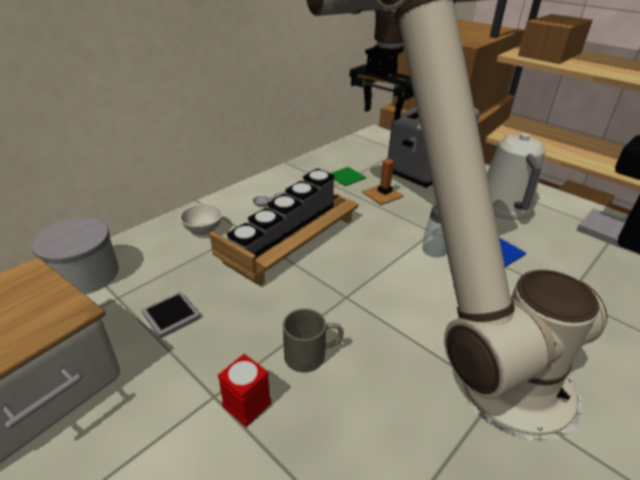

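```bash
python3 -c "
from h import *
c=r.capture('wrist')
f=lambda x,y,z:onz(wray(c,290+(x+.5)/6-.5,150+(y+.5)/6-.5),z)
a,b,d=f(290,228,.026),f(472,250,.026),f(265,412,.026)
ang=lambda v:np.degrees(np.arctan2(v[1],v[0]))%90
print('foot',((b+d)/2).round(4),np.linalg.norm(b-a),np.linalg.norm(d-a),ang(b-a),ang(d-a))
q=[f(*p,.113) for p in ((345,345),(520,368),(500,545),(325,522))]
print('top',np.mean(q,0).round(4),[np.linalg.norm(q[i]-q[i-1]).round(4) for i in range(4)],[ang(q[i]-q[i-1]).round(1) for i in range(4)])
co=[f(*p,.008) for p in ((197,65),(660,215),(502,663),(52,525))]
print('coaster',np.mean(co,0).round(4),[np.linalg.norm(co[i]-co[i-1]).round(4) for i in range(4)])
X=np.mean(q,0); plan(X[0],X[1],.2)
"
```

```text
foot [ 0.5925 -0.3824  0.026 ] 0.031688269372638134 0.032476486866042334 88.19870976072016 87.52230714455584
top [ 0.5924 -0.3815  0.113 ] [np.float64(0.0245), np.float64(0.0239), np.float64(0.0247), np.float64(0.0244)] [np.float64(89.3), np.float64(87.5), np.float64(0.3), np.float64(87.0)]
coaster [ 0.5922 -0.372   0.008 ] [np.float64(0.0884), np.float64(0.0882), np.float64(0.0892), np.float64(0.0887)]
t 35.5 tcp [ 0.6264 -0.3754  0.2425] yaw -85.4 tilt [ 0.001 -0.   ] w 1.003 F [-0.3 -0.2  0.1] j6 23.0
TURN z units -0.0  SHIFT units [0.034 0.344 0.425]
```

```bash
python3 -m crank '[[-1,[0.02,0.2,0],[0,0,0]],[-1,[0.01,0.14,0],[0,0,0.14]],[-1,[0,0,0],[0,0,0]],[-1,[0,0,0],[0,0,0]]]'; python3 -c "
from h import *
plan(.5925,-.3818,.066,-92)
c=r.capture('wrist'); cv2.imwrite('pics/c12.png',cv2.resize(c['img'][150:270,260:380],None,fx=6,fy=6,interpolation=cv2.INTER_CUBIC))"
```

```text
time_s: 35.9
tcp_pos: [0.5928, -0.3818, 0.2428]
ee_rot: [[-0.03, -1.0, 0.001], [-1.0, 0.03, -0.0], [0.0, -0.001, -1.0]]
wrist_force: [-0.2, -0.5, 0.5]
gripper_width: 1.001
t 35.9 tcp [ 0.5928 -0.3818  0.2428] yaw -91.7 tilt [ 0.001 -0.   ] w 1.001 F [-0.2 -0.5  0.5] j6 18.0
TURN z units 0.006  SHIFT units [-0.     0.003  1.768]
```

View pics/c12.png

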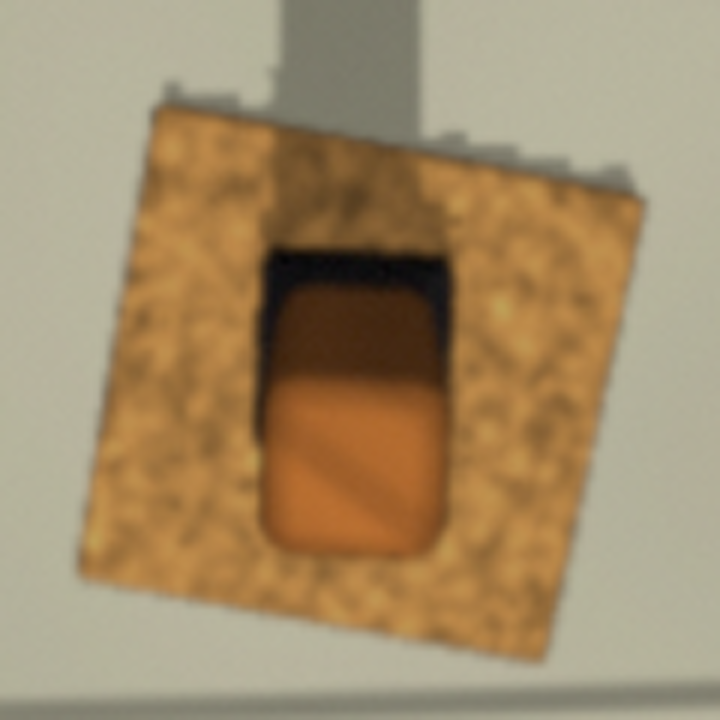

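```bash
cat >> h.py <<'E'
ROWPX=[(272.5,193),(296.5,191),(320.5,188.5),(344.5,187),(369.5,185)]
def row(c=None):
    t=c or r.capture("top"); prev=None
    for k,(u,v) in enumerate(ROWPX):
        h=.11+.01*k
        try:
            p,ax=disc_at(t,u,v,w=11); P=onz(ray(t,*p),h); s=sf(P)*1e3; s[0]-=1.1
            print(k+1,np.round(p,1),np.round(ax,1),P.round(4),"x,y shelf mm",s.round(1),"" if prev is None else f"dist {np.linalg.norm(P[:2]-prev[:2])*1e3:.1f}"); prev=P
        except Exception as e: print(k+1,"hidden",e)
    return t
E
python3 -c "
from h import *
t=row(); cv2.imwrite('pics/t13.png',cv2.resize(t['img'][130:290,200:420],None,fx=3.5,fy=3.5))"
```

```text
1 [271.5 191.7] [16.9 17.4] [0.6048 0.1389 0.11  ] x,y shelf mm [ -0.8 -34.2] 
2 [295.5 189.9] [16.9 17.4] [0.6094 0.0741 0.12  ] x,y shelf mm [ -1.1 -99.2] dist 65.0
3 [319.9 187.9] [17.  17.3] [0.6144 0.0087 0.13  ] x,y shelf mm [  -1.1 -164.8] dist 65.6
4 [344.1 186. ] [17.1 17.5] [ 0.6193 -0.0553  0.14  ] x,y shelf mm [  -0.9 -228.9] dist 64.1
5 [369.2 184. ] [17.2 17.7] [ 0.6241 -0.121   0.15  ] x,y shelf mm [  -1.1 -294.9] dist 65.9
```

View pics/t13.png

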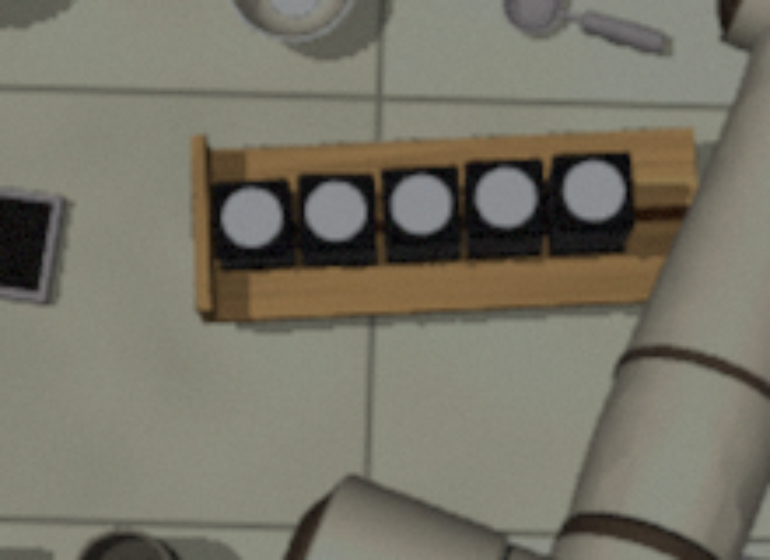

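The row is excellent: within about 1 mm of the line, with distances of 64–66 mm. Take the stamp.

```bash
python3 -m crank '[[-1,[0,0,0.4],[0,0,0]],[-1,[0,0,0.4],[0,0,0]],[-1,[0,0,0.4],[0,0,0]],[-1,[0,0,0.3],[0,0,0]],[-1,[0,0,0.2],[0,0,0]],[-1,[0,0,0.07],[0,0,0]],[-1,[0,0,0],[0,0,0]],[-1,[0,0,0],[0,0,0]]]';  python3 -m crank '[[1,[0,0,0],[0,0,0]],[1,[0,0,0],[0,0,0]],[1,[0,0,0],[0,0,0]],[1,[0,0,0],[0,0,0]],[1,[0,0,0],[0,0,0]],[1,[0,0,0],[0,0,0]],[1,[0,0,0],[0,0,0]],[1,[0,0,0],[0,0,0]]]'; python3 -m crank '[[1,[0,0,0],[0,0,0]],[1,[0,0,0],[0,0,0]]]'
```

```text
time_s: 36.8
tcp_pos: [0.5935, -0.3827, 0.0664]
ee_rot: [[-0.031, -1.0, 0.002], [-1.0, 0.031, -0.001], [0.001, -0.002, -1.0]]
wrist_force: [-0.1, -0.0, 0.1]
gripper_width: 0.997
time_s: 37.6
tcp_pos: [0.5924, -0.3823, 0.065]
ee_rot: [[-0.032, -0.999, -0.0], [-0.999, 0.032, 0.0], [-0.0, 0.0, -1.0]]
wrist_force: [-0.6, -0.0, -0.1]
gripper_width: 0.355
time_s: 37.8
tcp_pos: [0.5923, -0.3823, 0.065]
ee_rot: [[-0.032, -0.999, -0.0], [-0.999, 0.032, 0.0], [-0.0, 0.0, -1.0]]
wrist_force: [-0.1, -0.5, -0.2]
gripper_width: 0.299
```

```bash
python3 -m crank '[[1,[0,0,0],[0,0,0]],[1,[0,0,-0.3],[0,0,0]],[1,[0,0,-0.5],[0,0,0]],[1,[0,0,-0.5],[0,0,0]],[1,[0,0,-0.5],[0,0,0]],[1,[0,0,-0.3],[0,0,0]],[1,[0,0,0],[0,0,0]]]'; python3 -c "
from h import *
t=r.capture('top')
f=lambda x,y,z:onz(ray(t,175+(x-400+.5)/8-.5,175+(y+.5)/8-.5),z)
q=[f(*p,.014) for p in((503,55),(748,92),(712,333),(465,292))]
print('pad',np.mean(q,0).round(4),[np.linalg.norm(q[i]-q[i-1]).round(4) for i in range(4)],np.degrees(np.arctan2(*(q[1]-q[0])[1::-1]))%90)
q=[f(*p,.016) for p in((517,78),(720,103),(690,305),(486,277))]
print('pad',np.mean(q,0).round(4),[np.linalg.norm(q[i]-q[i-1]).round(4) for i in range(4)])
X=np.mean(q,0); plan(X[0],X[1],.28)
row(t)
c=r.capture('wrist'); cv2.imwrite('pics/w14.png',c['img'])"
```

```text
time_s: 38.5
tcp_pos: [0.5942, -0.3835, 0.282]
ee_rot: [[-0.032, -0.999, 0.011], [-0.999, 0.032, -0.006], [0.005, -0.011, -1.0]]
wrist_force: [-0.1, -0.9, 0.2]
gripper_width: 0.302
pad [0.5988 0.3488 0.014 ] [np.float64(0.0866), np.float64(0.0888), np.float64(0.0878), np.float64(0.0892)] 82.86315342260224
pad [0.5992 0.3498 0.016 ] [np.float64(0.0726), np.float64(0.0731), np.float64(0.0735), np.float64(0.0733)]
t 38.5 tcp [ 0.5931 -0.3825  0.278 ] yaw -91.8 tilt [ 0.005 -0.002] w 0.304 F [-0.   0.4 -3.3] j6 18.0
TURN z units -0.0  SHIFT units [-7.321  0.174 -0.02 ]
1 [271.5 191.6] [16.9 17.4] [0.6049 0.1389 0.11  ] x,y shelf mm [ -0.8 -34.2] 
2 [295.5 189.9] [16.9 17.4] [0.6094 0.0741 0.12  ] x,y shelf mm [ -1.1 -99.2] dist 65.0
3 [319.9 187.9] [17.  17.3] [0.6144 0.0087 0.13  ] x,y shelf mm [  -1.1 -164.8] dist 65.6
4 [344.1 186. ] [17.1 17.5] [ 0.6193 -0.0553  0.14  ] x,y shelf mm [  -1.  -228.9] dist 64.1
5 [369.2 184. ] [17.2 17.7] [ 0.6241 -0.121   0.15  ] x,y shelf mm [  -1.1 -294.8] dist 65.9
```

View pics/w14.png

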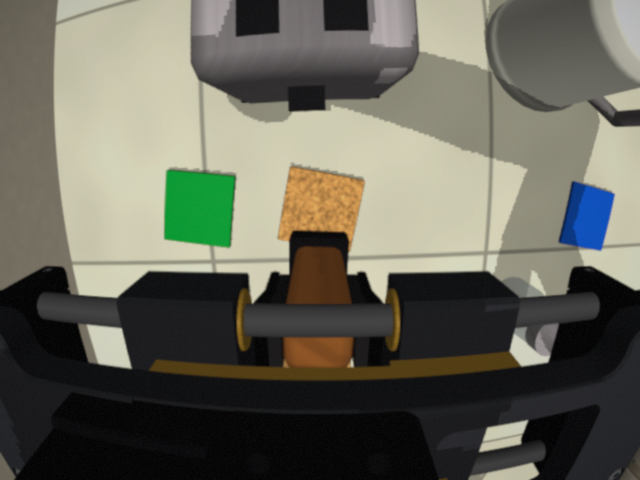

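```bash
python3 -m crank '[[1,[-0.3,0.01,0],[0,0,0]],[1,[-0.4,0.01,0],[0,0,0]],[1,[-0.4,0.01,0],[0,0,0]],[1,[-0.4,0.01,0],[0,0,0]],[1,[-0.4,0.01,0],[0,0,0]],[1,[-0.4,0.01,0],[0,0,0]],[1,[-0.4,0.01,0],[0,0,0]],[1,[-0.4,0.01,0],[0,0,0]]]'; python3 -m crank '[[1,[-0.4,0.01,0],[0,0,0]],[1,[-0.4,0.01,0],[0,0,0]],[1,[-0.4,0.01,0],[0,0,0]],[1,[-0.4,0.01,0],[0,0,0]],[1,[-0.4,0.01,0],[0,0,0]],[1,[-0.4,0.01,0],[0,0,0]],[1,[-0.4,0.01,0],[0,0,0]],[1,[-0.4,0.01,0],[0,0,0]]]'; python3 -m crank '[[1,[-0.4,0.01,0],[0,0,0]],[1,[-0.4,0.01,0],[0,0,0]],[1,[-0.2,0,0],[0,0,0]],[1,[0,0,0],[0,0,0]],[1,[0,0,0],[0,0,0]]]';python3 -c "
from h import *
plan(.5992,.3495,.08)
c=r.capture('wrist'); cv2.imwrite('pics/w15.png',c['img'])"
```

```text
time_s: 39.4
tcp_pos: [0.5928, -0.0705, 0.2722]
ee_rot: [[-0.032, -0.999, -0.005], [-0.999, 0.032, 0.0], [0.0, 0.005, -1.0]]
wrist_force: [-0.5, -0.2, -0.7]
gripper_width: 0.303
time_s: 40.2
tcp_pos: [0.5952, 0.2491, 0.272]
ee_rot: [[-0.032, -0.999, -0.005], [-0.999, 0.032, -0.003], [0.003, 0.005, -1.0]]
wrist_force: [0.3, -0.4, -1.3]
gripper_width: 0.296
time_s: 40.7
tcp_pos: [0.5969, 0.3477, 0.2721]
ee_rot: [[-0.031, -0.999, -0.004], [-1.0, 0.031, -0.003], [0.003, 0.004, -1.0]]
wrist_force: [0.7, -1.5, -2.1]
gripper_width: 0.302
t 40.7 tcp [0.5969 0.3477 0.2721] yaw -91.8 tilt [-0.004 -0.003] w 0.302 F [ 0.7 -1.5 -2.1] j6 -45.0
TURN z units -0.0  SHIFT units [-0.019 -0.023  1.921]
```

View pics/w15.png

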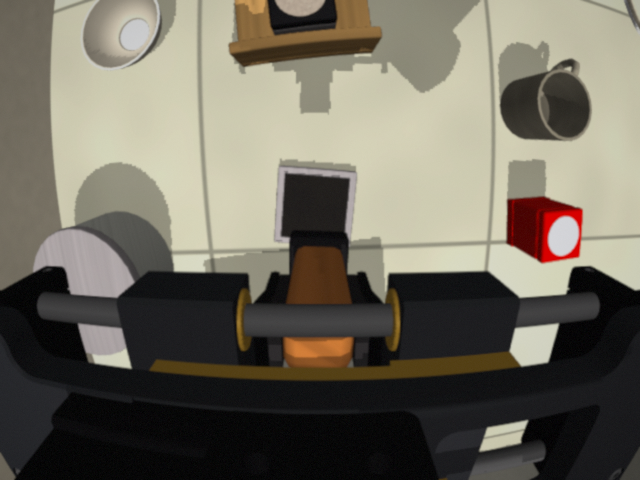

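```bash
python3 -m crank '[[1,[-0.02,-0.02,0.4],[0,0,0]],[1,[0,0,0.4],[0,0,0]],[1,[0,0,0.4],[0,0,0]],[1,[0,0,0.3],[0,0,0]],[1,[0,0,0.25],[0,0,0]],[1,[0,0,0.1],[0,0,0]],[1,[0,0,0],[0,0,0]],[1,[0,0,0],[0,0,0]]]'; python3 -c "
from h import *
plan(.5992,.3495,.073)"
```

```text
time_s: 41.55
tcp_pos: [0.6008, 0.3498, 0.0916]
ee_rot: [[-0.032, -0.999, 0.002], [-0.999, 0.032, 0.001], [-0.001, -0.002, -1.0]]
wrist_force: [0.5, -0.1, -0.9]
gripper_width: 0.299
t 41.5 tcp [0.6008 0.3498 0.0916] yaw -91.9 tilt [0.002 0.001] w 0.299 F [ 0.5 -0.1 -0.9] j6 -45.0
TURN z units -0.0  SHIFT units [0.003 0.016 0.186]
```

```bash
python3 -m crank '[[1,[0,0.01,0.1],[0,0,0]],[1,[0,0,0.04],[0,0,0]],[1,[0,0,0],[0,0,0]],[1,[0,0,0],[0,0,0]]]'; python3 -m crank '[[1,[0,0,0.02],[0,0,0]],[1,[0,0,0.01],[0,0,0]],[1,[0,0,0],[0,0,0]]]'
```

```text
time_s: 41.95
tcp_pos: [0.5989, 0.3499, 0.0762]
ee_rot: [[-0.032, -0.999, 0.0], [-0.999, 0.032, 0.0], [-0.0, -0.0, -1.0]]
wrist_force: [0.1, 0.4, -1.9]
gripper_width: 0.301
time_s: 42.25
tcp_pos: [0.5989, 0.3499, 0.0731]
ee_rot: [[-0.032, -0.999, 0.0], [-0.999, 0.032, 0.0], [-0.0, -0.0, -1.0]]
wrist_force: [0.1, -0.7, -0.3]
gripper_width: 0.301
```

```bash
python3 -m crank '[[1,[0,0,0.02],[0,0,0]],[1,[0,0,0],[0,0,0]],[1,[0,0,0],[0,0,0]]]'; python3 -m crank '[[1,[0,0,0.015],[0,0,0]],[1,[0,0,0],[0,0,0]],[1,[0,0,0],[0,0,0]]]'
```

```text
time_s: 42.55
tcp_pos: [0.599, 0.35, 0.0729]
ee_rot: [[-0.031, -1.0, 0.001], [-1.0, 0.031, 0.0], [-0.0, -0.001, -1.0]]
wrist_force: [-2.5, -1.2, 5.4]
gripper_width: 0.302
time_s: 42.85
tcp_pos: [0.599, 0.35, 0.0729]
ee_rot: [[-0.031, -1.0, 0.001], [-1.0, 0.031, 0.0], [-0.0, -0.001, -1.0]]
wrist_force: [-3.4, -0.5, 10.7]
gripper_width: 0.299
```

Pressed on the pad with about 11 N. Lift and go over caddy1.

```bash
python3 -m crank '[[1,[0,0,-0.2],[0,0,0]],[1,[0,0,-0.4],[0,0,0]],[1,[0,0,-0.4],[0,0,0]],[1,[0,0,-0.3],[0,0,0]],[1,[0,0,0],[0,0,0]]]';python3 -c "
from h import *
row(); plan(.6052,.1388,.2)"
```

```text
time_s: 43.35
tcp_pos: [0.6013, 0.3514, 0.2062]
ee_rot: [[-0.031, -0.999, 0.01], [-0.999, 0.031, 0.007], [-0.007, -0.01, -1.0]]
wrist_force: [0.1, 0.6, -0.9]
gripper_width: 0.307
1 [271.5 191.7] [16.9 17.4] [0.6048 0.1389 0.11  ] x,y shelf mm [ -0.9 -34.2] 
2 [295.6 189.8] [16.9 17.5] [0.6096 0.0737 0.12  ] x,y shelf mm [ -0.9 -99.6] dist 65.3
3 [319.9 187.9] [17.  17.3] [0.6144 0.0087 0.13  ] x,y shelf mm [  -1.1 -164.8] dist 65.2
4 [344.1 186. ] [17.2 17.5] [ 0.6193 -0.0553  0.14  ] x,y shelf mm [  -0.9 -228.9] dist 64.1
5 [369.2 184. ] [17.2 17.7] [ 0.6241 -0.121   0.15  ] x,y shelf mm [  -1.1 -294.9] dist 65.9
t 43.4 tcp [0.5998 0.3507 0.2028] yaw -91.8 tilt [0.005 0.004] w 0.3 F [-1.4 -0.4 -2.4] j6 -45.0
TURN z units -0.0  SHIFT units [ 2.116 -0.121  0.028]
```

```bash
python3 -m crank '[[1,[0.35,-0.02,0],[0,0,0]],[1,[0.36,-0.02,0],[0,0,0]],[1,[0.36,-0.02,0],[0,0,0]],[1,[0.36,-0.02,0],[0,0,0]],[1,[0.36,-0.02,0],[0,0,0]],[1,[0.32,-0.02,0],[0,0,0]],[1,[0,0,0],[0,0,0]],[1,[0,0,0],[0,0,0]]]';python3 -c "
from h import *
plan(.6052,.1388,.1669)"
```

```text
time_s: 44.2
tcp_pos: [0.6035, 0.1378, 0.1982]
ee_rot: [[-0.034, -0.999, -0.002], [-0.999, 0.034, -0.001], [0.001, 0.002, -1.0]]
wrist_force: [0.5, -0.1, -1.0]
gripper_width: 0.305
t 44.2 tcp [0.6035 0.1378 0.1982] yaw -91.9 tilt [-0.002 -0.001] w 0.305 F [ 0.5 -0.1 -1. ] j6 -30.0
TURN z units -0.0  SHIFT units [-0.011 -0.017  0.313]
```

```bash
python3 -m crank '[[1,[-0.01,-0.01,0.15],[0,0,0]],[1,[0,0,0.1],[0,0,0]],[1,[0,0,0],[0,0,0]],[1,[0,0,0],[0,0,0]]]'; python3 -m crank '[[1,[0,0,0.03],[0,0,0]],[1,[0,0,0],[0,0,0]],[1,[0,0,0],[0,0,0]]]'; python3 -m crank '[[1,[0,0,0.02],[0,0,0]],[1,[0,0,0],[0,0,0]],[1,[0,0,0],[0,0,0]]]'
```

```text
time_s: 44.6
tcp_pos: [0.605, 0.1402, 0.1741]
ee_rot: [[-0.031, -1.0, -0.001], [-1.0, 0.031, -0.001], [0.001, 0.001, -1.0]]
wrist_force: [-0.9, -0.2, -0.7]
gripper_width: 0.297
time_s: 44.9
tcp_pos: [0.6052, 0.1396, 0.1718]
ee_rot: [[-0.032, -0.999, 0.0], [-0.999, 0.032, 0.0], [-0.0, -0.0, -1.0]]
wrist_force: [-0.8, -0.4, -0.9]
gripper_width: 0.305
time_s: 45.2
tcp_pos: [0.6051, 0.1395, 0.1695]
ee_rot: [[-0.032, -0.999, -0.0], [-0.999, 0.032, -0.0], [0.0, 0.0, -1.0]]
wrist_force: [-0.3, -0.2, -2.7]
gripper_width: 0.299
```

```bash
python3 -m crank '[[1,[0,0,0.02],[0,0,0]],[1,[0,0,0],[0,0,0]],[1,[0,0,0],[0,0,0]]]'; python3 -m crank '[[1,[0,0,0.02],[0,0,0]],[1,[0,0,0],[0,0,0]],[1,[0,0,0],[0,0,0]]]'; python3 -m crank '[[1,[0,0,0.015],[0,0,0]],[1,[0,0,0],[0,0,0]],[1,[0,0,0],[0,0,0]]]'
```

```text
time_s: 45.5
tcp_pos: [0.605, 0.1395, 0.1674]
ee_rot: [[-0.032, -0.999, -0.0], [-0.999, 0.032, -0.0], [0.0, 0.0, -1.0]]
wrist_force: [1.0, -0.6, -1.1]
gripper_width: 0.303
time_s: 45.8
tcp_pos: [0.6054, 0.1396, 0.1669]
ee_rot: [[-0.032, -0.999, 0.001], [-1.0, 0.032, 0.0], [-0.0, -0.001, -1.0]]
wrist_force: [-2.8, 0.3, 5.0]
gripper_width: 0.301
time_s: 46.1
tcp_pos: [0.6054, 0.1395, 0.1669]
ee_rot: [[-0.031, -1.0, 0.002], [-1.0, 0.031, -0.0], [0.0, -0.002, -1.0]]
wrist_force: [-5.0, 0.3, 11.2]
gripper_width: 0.297
```

```bash
python3 -m crank '[[1,[0,0,-0.15],[0,0,0]],[1,[0,0,-0.25],[0,0,0]],[1,[0,0,0],[0,0,0]],[1,[0,0,0],[0,0,0]]]';python3 -c "
from h import *
row(); plan(.6099,.0738,.2)"
```

```text
time_s: 46.5
tcp_pos: [0.6049, 0.1397, 0.2037]
ee_rot: [[-0.032, -0.999, -0.0], [-0.999, 0.032, 0.001], [-0.001, 0.0, -1.0]]
wrist_force: [0.2, -0.3, -1.6]
gripper_width: 0.296
1 [271.9 193.1] [26.5 27.1] [0.6008 0.1377 0.11  ] x,y shelf mm [ -4.9 -35.1] 
2 [295.5 189.9] [16.9 17.4] [0.6094 0.0741 0.12  ] x,y shelf mm [ -1.1 -99.2] dist 64.3
3 [319.9 188. ] [17.  17.3] [0.6143 0.0087 0.13  ] x,y shelf mm [  -1.2 -164.8] dist 65.6
4 [344.1 186. ] [17.1 17.5] [ 0.6193 -0.0552  0.14  ] x,y shelf mm [  -1.  -228.9] dist 64.1
5 [369.4 184. ] [17.2 17.6] [ 0.6244 -0.1214  0.15  ] x,y shelf mm [  -0.9 -295.2] dist 66.3
t 46.5 tcp [0.6044 0.1395 0.2028] yaw -91.9 tilt [-0.002  0.   ] w 0.3 F [-0.   0.2 -2.3] j6 -30.0
TURN z units -0.0  SHIFT units [ 0.655 -0.076  0.028]
```

```bash
python3 -m crank '[[1,[0.2,-0.025,0],[0,0,0]],[1,[0.25,-0.025,0],[0,0,0]],[1,[0.2,-0.025,0],[0,0,0]],[1,[0,0,0],[0,0,0]],[1,[0,0,0],[0,0,0]],[1,[0,0,0.1],[0,0,0]],[1,[0,0,0],[0,0,0]],[1,[0,0,0],[0,0,0]]]';python3 -c "
from h import *
plan(.6099,.0738,.1769)"
```

```text
time_s: 47.35
tcp_pos: [0.6101, 0.0749, 0.1931]
ee_rot: [[-0.031, -1.0, -0.002], [-1.0, 0.031, -0.001], [0.001, 0.002, -1.0]]
wrist_force: [0.1, -0.1, -1.8]
gripper_width: 0.302
t 47.4 tcp [0.6101 0.0749 0.1931] yaw -91.8 tilt [-0.002 -0.001] w 0.302 F [ 0.1 -0.1 -1.8] j6 -24.0
TURN z units -0.0  SHIFT units [0.011 0.001 0.162]
```

```bash
python3 -m crank '[[1,[0.01,0,0.1],[0,0,0]],[1,[0,0,0.04],[0,0,0]],[1,[0,0,0],[0,0,0]],[1,[0,0,0],[0,0,0]]]'; python3 -m crank '[[1,[0,0,0.02],[0,0,0]],[1,[0,0,0],[0,0,0]],[1,[0,0,0],[0,0,0]]]'; python3 -m crank '[[1,[0,0,0.02],[0,0,0]],[1,[0,0,0],[0,0,0]],[1,[0,0,0],[0,0,0]]]'
```

```text
time_s: 47.75
tcp_pos: [0.6105, 0.0733, 0.1799]
ee_rot: [[-0.032, -0.999, -0.0], [-0.999, 0.032, -0.0], [0.0, 0.0, -1.0]]
wrist_force: [0.2, -0.6, -1.4]
gripper_width: 0.302
time_s: 48.05
tcp_pos: [0.6105, 0.0733, 0.1782]
ee_rot: [[-0.032, -0.999, 0.0], [-0.999, 0.032, 0.0], [-0.0, -0.0, -1.0]]
wrist_force: [0.4, -0.4, -1.4]
gripper_width: 0.301
time_s: 48.35
tcp_pos: [0.6109, 0.0733, 0.1769]
ee_rot: [[-0.032, -0.999, 0.001], [-0.999, 0.032, -0.0], [-0.0, -0.001, -1.0]]
wrist_force: [-0.2, -0.5, 3.0]
gripper_width: 0.299
```

```bash
python3 -m crank '[[1,[0,0,0.02],[0,0,0]],[1,[0,0,0],[0,0,0]],[1,[0,0,0],[0,0,0]]]'; python3 -m crank '[[1,[0,0,-0.15],[0,0,0]],[1,[0,0,-0.25],[0,0,0]],[1,[0,0,0],[0,0,0]],[1,[0,0,0],[0,0,0]]]';python3 -c "
from h import *
row(); plan(.6146,.0088,.21)"
```

```text
time_s: 48.65
tcp_pos: [0.611, 0.0733, 0.1769]
ee_rot: [[-0.031, -1.0, 0.003], [-1.0, 0.031, -0.0], [0.0, -0.003, -1.0]]
wrist_force: [-2.9, 0.4, 10.9]
gripper_width: 0.3
time_s: 49.05
tcp_pos: [0.6102, 0.0735, 0.2136]
ee_rot: [[-0.032, -0.999, -0.0], [-0.999, 0.032, 0.001], [-0.001, 0.0, -1.0]]
wrist_force: [-0.8, 0.4, -2.2]
gripper_width: 0.301
1 [270.3 191.8] [14.4 17.7] [0.6042 0.1422 0.11  ] x,y shelf mm [ -1.2 -30.9] 
2 [295.9 191.1] [26.6 27.1] [0.6061 0.0728 0.12  ] x,y shelf mm [  -4.5 -100.2] dist 69.5
3 [319.9 187.9] [17.  17.3] [0.6144 0.0086 0.13  ] x,y shelf mm [  -1.1 -164.8] dist 64.7
4 [344.1 186. ] [17.1 17.5] [ 0.6193 -0.0552  0.14  ] x,y shelf mm [  -1.  -228.9] dist 64.1
5 [369.2 184.1] [17.2 17.6] [ 0.6241 -0.121   0.15  ] x,y shelf mm [  -1.1 -294.9] dist 66.0
t 49.1 tcp [0.6097 0.0733 0.2127] yaw -91.9 tilt [-0.002  0.   ] w 0.304 F [-0.5 -0.2 -0.7] j6 -24.0
TURN z units -0.0  SHIFT units [ 0.643 -0.07   0.027]
```

```bash
python3 -m crank '[[1,[0.2,-0.02,0],[0,0,0]],[1,[0.25,-0.025,0],[0,0,0]],[1,[0.19,-0.025,0],[0,0,0]],[1,[0,0,0],[0,0,0]],[1,[0,0,0],[0,0,0]],[1,[0,0,0.1],[0,0,0]],[1,[0,0,0],[0,0,0]],[1,[0,0,0],[0,0,0]]]';python3 -c "
from h import *
plan(.6146,.0088,.1869)"
```

```text
time_s: 49.9
tcp_pos: [0.615, 0.0097, 0.2032]
ee_rot: [[-0.031, -1.0, -0.002], [-1.0, 0.031, -0.0], [0.0, 0.002, -1.0]]
wrist_force: [0.4, 0.6, -1.4]
gripper_width: 0.3
t 49.9 tcp [0.615  0.0097 0.2032] yaw -91.8 tilt [-0.002 -0.   ] w 0.3 F [ 0.4  0.6 -1.4] j6 -18.0
TURN z units -0.0  SHIFT units [0.009 0.004 0.163]
```

```bash
python3 -m crank '[[1,[0,0,0.1],[0,0,0]],[1,[0,0,0.04],[0,0,0]],[1,[0,0,0],[0,0,0]],[1,[0,0,0],[0,0,0]]]'; python3 -m crank '[[1,[0,0,0.02],[0,0,0]],[1,[0,0,0],[0,0,0]],[1,[0,0,0.02],[0,0,0]],[1,[0,0,0],[0,0,0]],[1,[0,0,0],[0,0,0]]]'
```

```text
time_s: 50.3
tcp_pos: [0.6154, 0.0091, 0.1899]
ee_rot: [[-0.032, -0.999, -0.0], [-0.999, 0.032, -0.0], [0.0, 0.0, -1.0]]
wrist_force: [0.7, 0.6, -0.9]
gripper_width: 0.296
time_s: 50.8
tcp_pos: [0.6158, 0.009, 0.1869]
ee_rot: [[-0.032, -0.999, 0.001], [-0.999, 0.032, -0.0], [0.0, -0.001, -1.0]]
wrist_force: [-0.4, -0.1, 2.2]
gripper_width: 0.303
```

```bash
python3 -m crank '[[1,[0,0,0.02],[0,0,0]],[1,[0,0,0],[0,0,0]],[1,[0,0,0],[0,0,0]]]'; python3 -m crank '[[1,[0,0,-0.15],[0,0,0]],[1,[0,0,-0.25],[0,0,0]],[1,[0,0,0],[0,0,0]],[1,[0,0,0],[0,0,0]]]';python3 -c "
from h import *
row(); plan(.6196,-.0553,.22)"
```

```text
time_s: 51.1
tcp_pos: [0.6159, 0.009, 0.1869]
ee_rot: [[-0.031, -1.0, 0.002], [-1.0, 0.031, -0.001], [0.0, -0.002, -1.0]]
wrist_force: [-2.8, -0.3, 10.3]
gripper_width: 0.3
time_s: 51.5
tcp_pos: [0.6152, 0.0094, 0.2236]
ee_rot: [[-0.032, -0.999, -0.0], [-0.999, 0.032, 0.001], [-0.001, 0.0, -1.0]]
wrist_force: [-0.3, 1.0, -1.3]
gripper_width: 0.301
1 [273.2 191.3] [13.3 17.8] [0.606  0.1344 0.11  ] x,y shelf mm [ -0.  -38.8] 
2 [295.2 189.9] [16.7 17.1] [0.6093 0.0748 0.12  ] x,y shelf mm [ -1.2 -98.5] dist 59.7
3 [320. 188.] [27. 27.] [0.6142 0.0084 0.13  ] x,y shelf mm [  -1.3 -165. ] dist 66.5
4 [344.1 186. ] [17.1 17.5] [ 0.6193 -0.0552  0.14  ] x,y shelf mm [  -1.  -228.9] dist 63.8
5 [369.2 184.1] [17.2 17.7] [ 0.6241 -0.121   0.15  ] x,y shelf mm [  -1.1 -294.9] dist 66.0
t 51.5 tcp [0.6147 0.0092 0.2227] yaw -91.9 tilt [-0.002  0.   ] w 0.302 F [-0.  -0.4 -1.5] j6 -18.0
TURN z units -0.0  SHIFT units [ 0.644 -0.07   0.027]
```

```bash
python3 -m crank '[[1,[0.2,-0.02,0],[0,0,0]],[1,[0.25,-0.03,0],[0,0,0]],[1,[0.19,-0.03,0],[0,0,0]],[1,[0,0,0],[0,0,0]],[1,[0,0,0],[0,0,0]],[1,[0,0,0.1],[0,0,0]],[1,[0,0,0],[0,0,0]],[1,[0,0,0],[0,0,0]]]';python3 -c "
from h import *
plan(.6196,-.0553,.1969)"
```

```text
time_s: 52.35
tcp_pos: [0.621, -0.0544, 0.2132]
ee_rot: [[-0.031, -1.0, -0.002], [-1.0, 0.031, -0.0], [0.0, 0.002, -1.0]]
wrist_force: [0.5, 0.7, -1.5]
gripper_width: 0.301
t 52.4 tcp [ 0.621  -0.0544  0.2132] yaw -91.8 tilt [-0.002 -0.   ] w 0.301 F [ 0.5  0.7 -1.5] j6 -12.0
TURN z units -0.0  SHIFT units [0.009 0.013 0.163]
```

```bash
python3 -m crank '[[1,[0,0.01,0.1],[0,0,0]],[1,[0,0,0.04],[0,0,0]],[1,[0,0,0],[0,0,0]],[1,[0,0,0],[0,0,0]]]'; python3 -m crank '[[1,[0,0,0.02],[0,0,0]],[1,[0,0,0],[0,0,0]],[1,[0,0,0.02],[0,0,0]],[1,[0,0,0],[0,0,0]],[1,[0,0,0],[0,0,0]]]'
```

```text
time_s: 52.75
tcp_pos: [0.6204, -0.055, 0.1999]
ee_rot: [[-0.032, -0.999, -0.0], [-0.999, 0.032, -0.0], [0.0, 0.0, -1.0]]
wrist_force: [-0.0, 0.1, -0.5]
gripper_width: 0.303
time_s: 53.25
tcp_pos: [0.6207, -0.0552, 0.1969]
ee_rot: [[-0.032, -0.999, 0.001], [-0.999, 0.032, -0.0], [0.0, -0.001, -1.0]]
wrist_force: [0.7, -0.4, 3.2]
gripper_width: 0.3
```

```bash
python3 -m crank '[[1,[0,0,0.02],[0,0,0]],[1,[0,0,0],[0,0,0]],[1,[0,0,0],[0,0,0]]]'; python3 -m crank '[[1,[0,0,-0.15],[0,0,0]],[1,[0,0,-0.25],[0,0,0]],[1,[0,0,0],[0,0,0]],[1,[0,0,0],[0,0,0]]]';python3 -c "
from h import *
row(); plan(.6244,-.1209,.23)"
```

```text
time_s: 53.55
tcp_pos: [0.6208, -0.0552, 0.1969]
ee_rot: [[-0.031, -1.0, 0.003], [-1.0, 0.031, -0.001], [0.001, -0.003, -1.0]]
wrist_force: [-2.8, 0.3, 9.9]
gripper_width: 0.298
time_s: 53.95
tcp_pos: [0.6202, -0.0548, 0.2336]
ee_rot: [[-0.032, -0.999, -0.0], [-0.999, 0.032, 0.001], [-0.001, 0.0, -1.0]]
wrist_force: [0.5, 0.2, -2.3]
gripper_width: 0.303
1 [272.3 193.1] [18.5 28.9] [0.601  0.1366 0.11  ] x,y shelf mm [ -4.8 -36.3] 
2 [300.6 190.2] [14.9 28. ] [0.6089 0.0602 0.12  ] x,y shelf mm [  -2.7 -113. ] dist 76.8
3 [319.9 187.9] [17.  17.3] [0.6144 0.0087 0.13  ] x,y shelf mm [  -1.1 -164.8] dist 51.8
4 [344. 187.] [27. 27.] [ 0.6165 -0.0551  0.14  ] x,y shelf mm [  -3.7 -228.6] dist 63.8
5 [369.5 184.1] [16.8 17.4] [ 0.6241 -0.1218  0.15  ] x,y shelf mm [  -1.2 -295.6] dist 67.1
t 54.0 tcp [ 0.6196 -0.0549  0.2327] yaw -91.9 tilt [-0.002  0.001] w 0.299 F [ 0.5  0.1 -2.5] j6 -12.0
TURN z units -0.0  SHIFT units [ 0.659 -0.069  0.027]
```

```bash
python3 -m crank '[[1,[0.2,-0.02,0],[0,0,0]],[1,[0.25,-0.03,0],[0,0,0]],[1,[0.21,-0.02,0],[0,0,0]],[1,[0,0,0],[0,0,0]],[1,[0,0,0],[0,0,0]],[1,[0,0,0.1],[0,0,0]],[1,[0,0,0],[0,0,0]],[1,[0,0,0],[0,0,0]]]';python3 -c "
from h import *
plan(.6244,-.1209,.2069)"; python3 -m crank '[[1,[0,0,0.1],[0,0,0]],[1,[0,0,0.04],[0,0,0]],[1,[0,0,0],[0,0,0]],[1,[0,0,0],[0,0,0]]]'; python3 -m crank '[[1,[0,0,0.02],[0,0,0]],[1,[0,0,0],[0,0,0]],[1,[0,0,0.02],[0,0,0]],[1,[0,0,0],[0,0,0]],[1,[0,0,0],[0,0,0]]]'
```

```text
time_s: 54.8
tcp_pos: [0.6249, -0.1205, 0.2232]
ee_rot: [[-0.031, -1.0, -0.002], [-1.0, 0.031, 0.0], [0.0, 0.002, -1.0]]
wrist_force: [-0.9, 0.9, -1.3]
gripper_width: 0.302
t 54.8 tcp [ 0.6249 -0.1205  0.2232] yaw -91.8 tilt [-0.002  0.   ] w 0.302 F [-0.9  0.9 -1.3] j6 -5.0
TURN z units -0.0  SHIFT units [0.004 0.005 0.163]
time_s: 55.2
tcp_pos: [0.6252, -0.1212, 0.2099]
ee_rot: [[-0.032, -0.999, -0.0], [-0.999, 0.032, -0.0], [0.0, 0.0, -1.0]]
wrist_force: [0.6, -0.6, -1.8]
gripper_width: 0.302
time_s: 55.7
tcp_pos: [0.6256, -0.1214, 0.207]
ee_rot: [[-0.032, -0.999, 0.001], [-0.999, 0.032, -0.001], [0.0, -0.001, -1.0]]
wrist_force: [-0.6, -0.3, 2.9]
gripper_width: 0.299
```

```bash
python3 -m crank '[[1,[0,0,0.02],[0,0,0]],[1,[0,0,0],[0,0,0]],[1,[0,0,0],[0,0,0]]]'; python3 -m crank '[[1,[0,0,-0.15],[0,0,0]],[1,[0,0,-0.25],[0,0,0]],[1,[0,0,-0.1],[0,0,0]],[1,[0,0,0],[0,0,0]],[1,[0,0,0],[0,0,0]]]';python3 -c "
from h import *
row(); plan(.5918,-.3722,.24)"
```

```text
time_s: 56.0
tcp_pos: [0.6256, -0.1215, 0.2069]
ee_rot: [[-0.031, -1.0, 0.003], [-1.0, 0.031, -0.001], [0.001, -0.003, -1.0]]
wrist_force: [-2.7, 1.2, 9.5]
gripper_width: 0.302
time_s: 56.5
tcp_pos: [0.6247, -0.121, 0.2528]
ee_rot: [[-0.032, -0.999, -0.002], [-0.999, 0.032, 0.001], [-0.001, 0.002, -1.0]]
wrist_force: [0.3, -0.1, -2.7]
gripper_width: 0.298
1 [271.5 191.7] [16.9 17.4] [0.6048 0.1388 0.11  ] x,y shelf mm [ -0.8 -34.3] 
2 [298.3 190.9] [21.1 27.9] [0.6069 0.0664 0.12  ] x,y shelf mm [  -4.3 -106.7] dist 72.5
3 [316.  188.4] [17.1 27.8] [0.6129 0.0191 0.13  ] x,y shelf mm [  -1.7 -154.2] dist 47.6
4 [344.1 186. ] [17.1 17.5] [ 0.6193 -0.0553  0.14  ] x,y shelf mm [  -1.  -228.9] dist 74.7
5 [369. 185.] [26.9 27. ] [ 0.6215 -0.1205  0.15  ] x,y shelf mm [  -3.7 -294.2] dist 65.3
t 56.5 tcp [ 0.6245 -0.121   0.2523] yaw -91.9 tilt [-0.003  0.001] w 0.3 F [ 0.4  0.2 -1.7] j6 -5.0
TURN z units -0.0  SHIFT units [2.521 0.245 0.123]
```

```bash
python3 -m crank '[[1,[0.3,0.03,0],[0,0,0]],[1,[0.4,0.04,0],[0,0,0]],[1,[0.4,0.04,0],[0,0,0]],[1,[0.4,0.04,0],[0,0,0]],[1,[0.4,0.04,0],[0,0,0]],[1,[0.4,0.04,0],[0,0,0]],[1,[0.22,0.015,0],[0,0,0]],[1,[0,0,0],[0,0,0]]]'; python3 -m crank '[[1,[0,0,0.3],[0,0,0]],[1,[0,0,0.4],[0,0,0]],[1,[0,0,0.4],[0,0,0]],[1,[0,0,0.3],[0,0,0]],[1,[0,0,0.2],[0,0,0]],[1,[0,0,0.1],[0,0,0]],[1,[0,0,0],[0,0,0]],[1,[0,0,0],[0,0,0]]]'; python3 -c "
from h import *
plan(.5918,-.3722,.065)
row()"
```

```text
time_s: 57.35
tcp_pos: [0.5912, -0.3752, 0.2513]
ee_rot: [[-0.036, -0.999, -0.004], [-0.999, 0.036, 0.001], [-0.001, 0.004, -1.0]]
wrist_force: [0.2, 0.3, -2.3]
gripper_width: 0.3
time_s: 58.15
tcp_pos: [0.5934, -0.3723, 0.0849]
ee_rot: [[-0.031, -1.0, 0.001], [-1.0, 0.031, -0.001], [0.001, -0.001, -1.0]]
wrist_force: [-0.1, -0.2, -0.3]
gripper_width: 0.302
t 58.1 tcp [ 0.5934 -0.3723  0.0849] yaw -91.8 tilt [ 0.001 -0.001] w 0.302 F [-0.1 -0.2 -0.3] j6 17.0
TURN z units -0.0  SHIFT units [-0.001  0.016  0.199]
1 [271.5 191.7] [16.9 17.4] [0.6048 0.1389 0.11  ] x,y shelf mm [ -0.8 -34.2] 
2 [295.5 189.9] [16.9 17.4] [0.6095 0.0741 0.12  ] x,y shelf mm [ -1.1 -99.2] dist 65.0
3 [319.9 187.9] [17.  17.3] [0.6144 0.0087 0.13  ] x,y shelf mm [  -1.1 -164.8] dist 65.6
4 [344.1 186. ] [17.1 17.5] [ 0.6193 -0.0553  0.14  ] x,y shelf mm [  -0.9 -229. ] dist 64.1
5 [369.2 184. ] [17.2 17.7] [ 0.6241 -0.121   0.15  ] x,y shelf mm [  -1.1 -294.9] dist 65.9
```

The row is unmoved. Set the stamp down.

```bash
python3 -m crank '[[1,[0,0,0.1],[0,0,0]],[1,[0,0,0.06],[0,0,0]],[1,[0,0,0],[0,0,0]],[1,[0,0,0.02],[0,0,0]],[1,[0,0,0],[0,0,0]],[1,[0,0,0],[0,0,0]]]'; python3 -m crank '[[1,[0,0,0.015],[0,0,0]],[1,[0,0,0],[0,0,0]],[1,[0,0,0],[0,0,0]]]'
```

```text
time_s: 58.8
tcp_pos: [0.5928, -0.3724, 0.0662]
ee_rot: [[-0.032, -0.999, 0.0], [-0.999, 0.032, -0.0], [0.0, -0.0, -1.0]]
wrist_force: [-0.1, 0.7, -1.2]
gripper_width: 0.295
time_s: 59.1
tcp_pos: [0.593, -0.3725, 0.065]
ee_rot: [[-0.032, -0.999, 0.001], [-0.999, 0.032, -0.001], [0.001, -0.001, -1.0]]
wrist_force: [0.9, -0.2, 0.6]
gripper_width: 0.301
```

Touching; release, rise and check.

```bash
python3 -m crank '[[-1,[0,0,0],[0,0,0]],[-1,[0,0,0],[0,0,0]],[-1,[0,0,0],[0,0,0]],[-1,[0,0,0],[0,0,0]],[-1,[0,0,0],[0,0,0]],[-1,[0,0,0],[0,0,0]]]'; python3 -m crank '[[-1,[0,0,-0.1],[0,0,0]],[-1,[0,0,-0.3],[0,0,0]],[-1,[0,0,-0.4],[0,0,0]],[-1,[0,0,-0.5],[0,0,0]],[-1,[0,0,-0.5],[0,0,0]],[-1,[0,0,0],[0,0,0]],[-1,[0,0,0],[0,0,0]],[-1,[0,0,0],[0,0,0]]]'; python3 chk.py 20; python3 -c "
from h import *
row()
cv2.imwrite('pics/s20.png',r.capture('side')['img'])
c=r.capture('wrist');cv2.imwrite('pics/c20.png',cv2.resize(c['img'][150:270,260:380],None,fx=6,fy=6,interpolation=cv2.INTER_CUBIC))"
```

```text
time_s: 59.7
tcp_pos: [0.5927, -0.3723, 0.0645]
ee_rot: [[-0.032, -0.999, -0.0], [-0.999, 0.032, -0.0], [0.0, 0.0, -1.0]]
wrist_force: [-0.4, -0.5, 0.8]
gripper_width: 0.762
time_s: 60.5
tcp_pos: [0.5921, -0.3719, 0.2438]
ee_rot: [[-0.032, -0.999, -0.001], [-0.999, 0.032, 0.001], [-0.001, 0.001, -1.0]]
wrist_force: [-0.6, -1.1, -0.3]
gripper_width: 0.997
1 [271.5 191.7] [16.9 17.4] [0.6048 0.1389 0.11  ] x,y shelf mm [ -0.8 -34.2] 
2 [295.5 189.9] [16.9 17.4] [0.6094 0.0741 0.12  ] x,y shelf mm [ -1.1 -99.2] dist 65.0
3 [319.9 187.9] [17.  17.4] [0.6144 0.0087 0.13  ] x,y shelf mm [  -1.1 -164.8] dist 65.6
4 [344.1 186. ] [17.2 17.5] [ 0.6193 -0.0553  0.14  ] x,y shelf mm [  -0.9 -228.9] dist 64.1
5 [369.2 184. ] [17.2 17.7] [ 0.6241 -0.121   0.15  ] x,y shelf mm [  -1.1 -294.8] dist 65.9
```

View pics/c20.png

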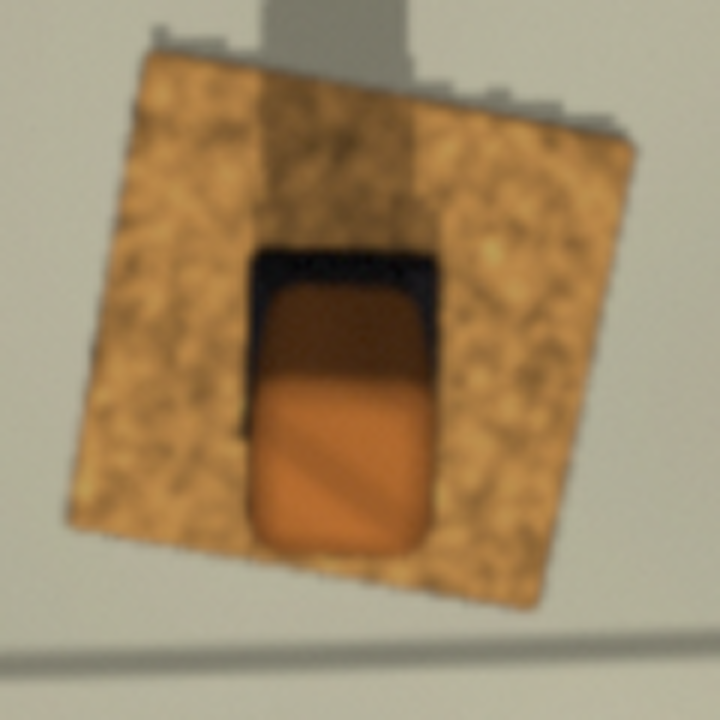

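View pics/t20.png

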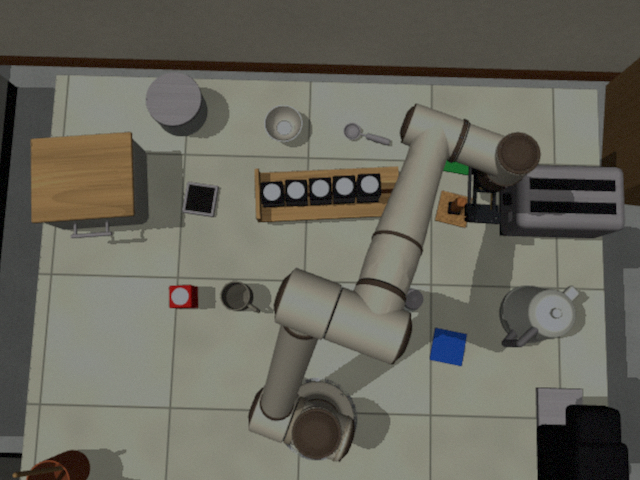

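View pics/s20.png

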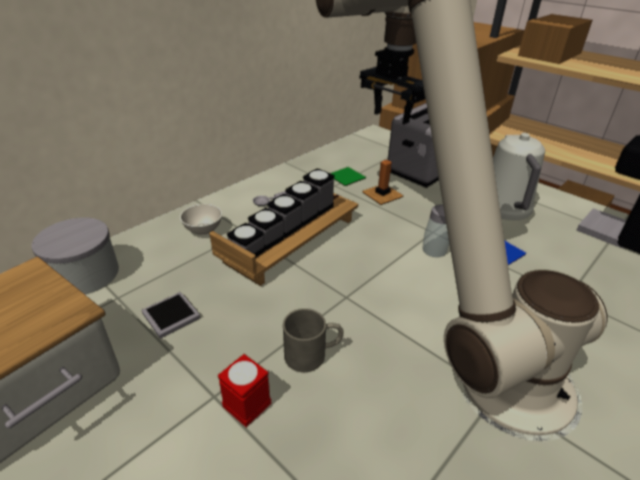

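The row is neat, the stamp stands upright near the coaster's centre (crop), and the bystanders are in place. A short wait and a last look before handing in.

```bash
python3 -m crank '[[-1,[0,0,0],[0,0,0]],[-1,[0,0,0],[0,0,0]],[-1,[0,0,0],[0,0,0]],[-1,[0,0,0],[0,0,0]],[-1,[0,0,0],[0,0,0]],[-1,[0,0,0],[0,0,0]],[-1,[0,0,0],[0,0,0]],[-1,[0,0,0],[0,0,0]]]' | tail -2; python3 -c "
from h import *
row()
print(r.finish_job())"
```

```text
wrist_force: [-0.6, -0.0, -0.2]
gripper_width: 1.0
1 [271.5 191.7] [16.9 17.4] [0.6048 0.1389 0.11  ] x,y shelf mm [ -0.8 -34.2] 
2 [295.5 189.9] [16.9 17.4] [0.6094 0.0741 0.12  ] x,y shelf mm [ -1.1 -99.2] dist 65.0
3 [319.9 187.9] [17.  17.3] [0.6143 0.0086 0.13  ] x,y shelf mm [  -1.1 -164.8] dist 65.6
4 [344.1 186. ] [17.1 17.5] [ 0.6193 -0.0553  0.14  ] x,y shelf mm [  -1.  -228.9] dist 64.1
5 [369.2 184. ] [17.2 17.7] [ 0.6241 -0.121   0.15  ] x,y shelf mm [  -1.1 -294.9] dist 65.9
the job is handed in; nothing more can be done
None
```

All five caddies stand in the row, shortest at the stop and rising. I pressed the stamp on the ink pad and then on each lid from shortest to tallest, at about 10–11 N on the wrist sensor. I then stood it upright on the cork coaster, about 1 mm from its centre by the set-down position. The job is handed in, at about 62 s on the robot's clock.

My last checks put every caddy within about 1 mm of the middle line. Neighbours are 64–66 mm apart (gaps of 4–6 mm), and the shortest has a gap of about 4 mm to the stop. I saw no knock during the run. In the last pictures the mug, shaker and teaspoon looked unmoved. The gripper was open and clear of everything.

Nothing failed or disagreed, except that a few mid-stamping readings of the row were off while the gripper or arm hid a disc. Clear views afterwards showed the row unchanged.

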